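# Pack the spice caddy and ratchet it tight

## Task

Pack the round spice tins that stand on the worktop into the wooden caddy for moving house. Its end board was left wound in: flip the ratchet's lever over and crank the board all the way back, stand every tin upright in a single row in the caddy, then flip the lever again and crank the board up to them until its sprung rubber pad is pressed in about half way, and leave the lever set that way. Move the board only with the ratchet handle, and leave the mug and the timer where they are.

Things in the scene. Friction and masses are not known exactly. Their poses are not given: they have to be found in the camera images.
- caddy: fixed wooden caddy, 92 wide (x), 408 long (y); origin at worktop height under the inner face of the end wall, middle of the lane; +y runs along the lane to the aluminium ratchet head, z up. Lane 64 wide inside (x -32 to 32), floor 14 above the worktop; side walls 10 thick, tops at 24; end wall (y -10 to 0) top at 46; ratchet head y 300 to 386, top 64 to 70. Place and yaw vary.
- lane_start (a point): point on the lane's floor at the fixed end wall's inner face, middle of the lane; axes as the caddy's. Packed things stand in the lane between this wall and the pad.
- ratchet_axis (a point): vertical turning axis of ratchet handle, caddy (0, 340), 90 above the worktop, which is the top face of the flat steel handle (6 thick, 22 wide); axes as the caddy's
- pad_face (a point): middle of the pad's face that looks at the fixed end wall, 40 above the worktop; pad 60 wide, 44 high. With the board fully back and the pad not pressed it is 240 from the fixed end wall. The board itself stands 30 behind it, tops at about 60
- board (a joint): end board, metres wound in from fully back: 0 = fully back, at most 0.13, starts at 0.09. It moves 25 mm per radian of ratchet wheel and holds where it is left (it takes about 17 N to shove it, which is not allowed).
- pad (a joint): sprung pad on the board, metres pressed in towards the board: 0 = free, 0.016 = fully pressed; spring 1.2 N per mm. About half way (0.008) is wanted once the tins are clamped.
- handle (a joint): ratchet handle angle, rad, positive anticlockwise from above, stops at -1.1 and 0.65. At 0 it points along the caddy's -x (at the robot); positive swings its knob towards the end wall. Stays where left. Free-wheeling takes about 1.5 N at the knob, driving 5 to 8 N. After a free-wheeling swing up to 0.32 rad of idle play pass before the pawl bites.
- lever (a joint): direction lever, rad relative to the handle; snaps to +0.4 or -0.4 (0.2 to 0.4 while a pawl rides on a tooth). At +0.4 (the start) its tip leans anticlockwise (at handle 0, towards the end wall): positive handle swings drive the board IN, negative ones free-wheel. At -0.4 it leans clockwise: negative swings drive the board BACK, positive ones free-wheel.
- knob_grip (a point): middle of the black knob at the handle's end, 130 from the ratchet axis; upright, 16 to 19 dia, 46 high (90 to 136 above the worktop), spins freely about its own vertical axis; this point is 116 above the worktop
- lever_tip (a point): top of the black direction lever's outer end: 12 dia upright boss, 92 to 105 above the worktop (this point at 105). The lever pivots on the handle 48 from the ratchet axis towards the knob, tip 46 from that pivot; it moves about 36 sideways when flipped. About 1 N at the tip flips it; swing the handle back a little first if a drive stroke has jammed it.
- tin_a: small squat round steel spice tin with a screw lid, 44 dia x 46 tall, may be absent. Origin: centre of its underside, z up. Lid 32 to 46 above the underside. About 77 g. Grasp from above across the lid; it slides on the worktop when knocked.
- tin_b: small squat round steel spice tin with a screw lid, 44 dia x 46 tall, may be absent. Origin: centre of its underside, z up. Lid 32 to 46 above the underside. About 77 g. Grasp from above across the lid; it slides on the worktop when knocked.
- tin_c: middle-sized squat round steel spice tin with a screw lid, 48 dia x 46 tall, may be absent. Origin: centre of its underside, z up. Lid 32 to 46 above the underside. About 92 g. Grasp from above across the lid; it slides on the worktop when knocked.
- tin_d: middle-sized squat round steel spice tin with a screw lid, 48 dia x 46 tall, may be absent. Origin: centre of its underside, z up. Lid 32 to 46 above the underside. About 92 g. Grasp from above across the lid; it slides on the worktop when knocked.
- tin_e: large squat round steel spice tin with a screw lid, 54 dia x 46 tall, may be absent. Origin: centre of its underside, z up. Lid 32 to 46 above the underside. About 116 g. Grasp from above across the lid; it slides on the worktop when knocked.
- mug: bystander: white mug 86 dia, 96 high, with a handle; origin centre of underside
- timer: bystander: white kitchen timer 66 dia, 60 high; origin centre of underside

How it is judged (in metres and radians):
On the way, in this order (a step that is already met when the one before it is completed fails the run):
1. the direction lever is flipped to wind back (value of joint lever below -0.1 rad), for 0.2 s.
2. the board is cranked all the way back (value of joint board below 0.006 m), for 0.2 s.
3. every tin stands upright in the lane (x of tin_a in the frame of lane_start between -0.02 and 0.02 m and y of tin_a in the frame of lane_start between 0.01 and 0.235 m and z of tin_a in the frame of lane_start between -0.006 and 0.006 m and angle between each of tin_a, tin_b, tin_c, tin_d, tin_e's own z axis and vertical below 0.12 rad and x of tin_b in the frame of lane_start between -0.02 and 0.02 m and y of tin_b in the frame of lane_start between 0.01 and 0.235 m and z of tin_b in the frame of lane_start between -0.006 and 0.006 m and x of tin_c in the frame of lane_start between -0.02 and 0.02 m and y of tin_c in the frame of lane_start between 0.01 and 0.235 m and z of tin_c in the frame of lane_start between -0.006 and 0.006 m and x of tin_d in the frame of lane_start between -0.02 and 0.02 m and y of tin_d in the frame of lane_start between 0.01 and 0.235 m and z of tin_d in the frame of lane_start between -0.006 and 0.006 m and x of tin_e in the frame of lane_start between -0.02 and 0.02 m and y of tin_e in the frame of lane_start between 0.01 and 0.235 m and z of tin_e in the frame of lane_start between -0.006 and 0.006 m), for 0.2 s.
At the end, for the whole second after the job is handed in: every tin present stands upright (within 7 degrees) on the lane's floor between end wall and pad, at rest; the sprung pad is pressed in 5 to 11 mm of its 16; the direction lever is at the wind-in side (above +0.1 rad) (all of step 3 and linear speed of each of tin_a, tin_b, tin_c, tin_d, tin_e below 0.02 m/s and value of joint pad between 0.005 and 0.011 m and value of joint lever above 0.1 rad); the robot touches nothing.
It fails at once if the board or pad is shoved by hand (over 8 N) (contact force between the fingers and board above 8 N).
It fails at once if the mug is moved more than 3 cm (distance of mug from where it was at the start of the episode above 0.03 m).
It fails at once if the timer is moved more than 3 cm (distance of timer from where it was at the start of the episode above 0.03 m).
Of tin_a, tin_b, tin_c, tin_d, tin_e only 3 to 4 are there at a start; the rules pass over those that are not, and their reading is None.
At some moment in a run one of tin_a, tin_b, tin_c, tin_d, tin_e may be knocked a few centimetres aside while the robot is not near it.
It also fails if it takes over 208 s, if anything falls off the work surface, if the arm or the gripper's body presses on something with over 40 N, if the wrist force passes 120 N, or if a joint passes its speed limit or range.

## Robot

A 6-joint arm with a two-finger parallel gripper is mounted at the origin on a cart in front of the work surface, level with it; the furniture and walls round the work are solid. World frame = base frame: x ahead of the robot, y to its left, z up, the work surface at z = 0. Lengths are in mm, angles in rad, forces in N, time in s.
With the tool pointing down it reaches from about 275 to 1000 mm from the base axis. Payload 8.4 kg.
Tool frame: the origin (TCP) lies on the centre line of the jaws, within the pads' length; the fingertips stand r.tip_reach ahead of it and the grasp point (between the pads) lies 11 mm behind it (r.tip_reach is the distance from the TCP to the fingertips, in mm); z points along the fingers, y is the line along which they close (so a half turn about z gives the same grasp; the last joint's range is limited). The gripper opens to 85 mm and grips with 20 to 120 N. Pads are 22 mm wide; open, the fingers measure 114 mm over their backs; the gripper's body (76 mm by 85 mm) begins 54 mm behind the grasp point. The pads swing forward as they close: fully open they stand 13 mm farther back than shut.
Start: joints at [1.228, 0.353, 1.633, -0, 1.155, -0.002], TCP at [208.899, 589.058, 239.281] pointing down, gripper open.
Joint ranges: [-2.63, 2.63], [-0.92, 2.1], [0.06, 2.66], [-1.3, 4.44], [0, 2.69], [-3.02, 3.02]. Speed limits (rad/s): [2.22, 2.22, 2.79, 3.14, 3.14, 3.14].

## Interface

Orientations are given as [roll, pitch, yaw] about the fixed x, y, z axes, in that order (R = Rz(yaw) Ry(pitch) Rx(roll)).
In Python, from rig import r gives the robot as it stands.
- The arm moves only by the tool carry_out, never from a script. Its argument "targets" is a list of rows, each an object with "dp": the shift along the tool's x, y, z in mm, a list of three; "yaw": the turn about the tool's z in degrees. A call has 1 to 12 rows; each row is the pose to reach, as a shift and turn from the pose commanded when the call began, along the tool's axes at that moment; what a row does not reach only later rows make up. A row lasts 1/8 s, in which the tool goes at most 62.5 mm and 10.7 degrees, less where a joint would pass 70% of its speed; a pose out of reach is approached as far as the arm can. A call with a gripper value outside its range is refused whole. "fingers" is the opening, from -1 (shut) to 1 (fully open), so that 0 is half open, set as the call begins (left out, the last holds). The fingers move at their own pace and stop on an object; "grip_force" is the grip in N (left out, the last holds). Time passes only in rows, so rows that repeat a pose let the fingers close. It gives the time, the measured TCP pose, the force, the opening and the grip force at its end, in the units of the state.
- r.sense(): the state, without advancing time (a new reading comes with each control period).
- r.grab_frame(name): name is "scene" or "top"; returns the picture (480x640x3 uint8, red, green, blue); there is no depth.
- r.get_calibration(name): a dict with "fx", "fy", "cx", "cy" (pixels), "dist_coeffs" ([k1, k2, p1, p2, k3] as OpenCV has them; the pictures are not rectified), "rvec" (rotation vector, rad) and "tvec" (3), from world to camera coordinates, as OpenCV has them. Camera axes: x right, y down, z forward; pixel columns grow to the right and rows downward; lengths in mm; the calibration is good to about 2 mm. A picture is of the moment at which its call begins. get_calibration takes no time and is no camera call.
- r.sign_off(): hands the job in; it is judged then, once.
The state is a dict: "clock": time; "qpos": joint angles; "qvel": joint speeds; "joint_efforts": joint torques, N m; "eef_pos": TCP position; "tcp_rot": TCP orientation; "contact_force": force on the tool from outside, world axes, zero at the start; "wrist_torque": the same for the moment, N m; "opening": opening from 0.0 (shut) to 1.0 (fully open); "grasp_force": force on a finger pad.
Only numpy, scipy, OpenCV 4.12 (cv2) and the standard library are available. Lean on these libraries where they do the work, as an engineer would, in place of code of your own. Each camera call takes 0.05 s, during which the arm holds its last target. There are 200 camera calls.

## Working session

There is one attempt and no reset: what is moved stays moved. The work goes in short steps, Python scripts to look and compute and a tool call to move; the robot and the scene stay as the last step left them, time stands still between calls to the robot, and variables do not carry over. Pictures are saved under pics/ and viewed, at most 14 in all, crops included, and the job is handed in when it is done.

Besides the shell and the picture viewer there is one more tool, called after "Emit:" as name([rows], argument=value, ...), one row to a line, values as JSON. carry_out: Moves the arm, as the interface text tells. Its arguments: {"type":"object","properties":{"targets":{"type":"array","items":{"type":"object","properties":{"dp":{"type":"array","items":{"type":"number"}},"yaw":{"type":"number"}}}},"fingers":{"type":"number"},"grip_force":{"type":"number"}},"required":["targets"]}

```bash
mkdir -p pics; python3 - <<'E'
from rig import r
import cv2
for n in("scene","top"):
    cv2.imwrite(f"pics/{n}0.png",r.grab_frame(n)[:,:,::-1])
    print(r.get_calibration(n))
print(r.sense(),r.tip_reach)
E
```

```text
{'fx': 472.3457770526353, 'fy': 472.3457770526353, 'cx': 323.80902617864206, 'cy': 247.10494537294818, 'dist_coeffs': array([-0.10018462,  0.        ,  0.        ,  0.        ,  0.        ]), 'rvec': array([ 2.28178091, -0.77867855,  0.28405272]), 'tvec': array([-405.13172758,  244.0512437 , 1152.11747467])}
{'fx': 572.6121709662676, 'fy': 572.6121709662676, 'cx': 325.86240008263326, 'cy': 246.1477594869593, 'dist_coeffs': array([-0.1829696,  0.       ,  0.       ,  0.       ,  0.       ]), 'rvec': array([ 1.70796709, -2.45029097,  0.29992956]), 'tvec': array([ 112.12249986,  457.40946152, 1417.4463233 ])}
{'clock': 0.1, 'qpos': array([ 1.22761430e+00,  3.53554869e-01,  1.63400189e+00, -3.09988836e-05,
        1.15519086e+00, -2.40455750e-03]), 'qvel': array([ 0.00036377, -0.00213413, -0.00149592,  0.00070423,  0.00047357,
        0.00102832]), 'joint_efforts': array([ 1.16759488e-04, -6.06360126e+01, -3.42822325e+01,  4.15309967e-05,
        3.99683719e-03, -1.02527250e-05]), 'eef_pos': array([208.77154949, 588.69835662, 238.67651299]), 'tcp_rot': array([-3.14043763e+00,  2.55682922e-05,  2.80082773e+00]), 'contact_force': array([ 0.01906251, -0.71745843, -0.5754775 ]), 'wrist_torque': array([-0.00772802, -0.03789546, -0.00132065]), 'grasp_force': 0.0, 'opening': 0.9963849212074104} 8.0
```

View pics/scene0.png

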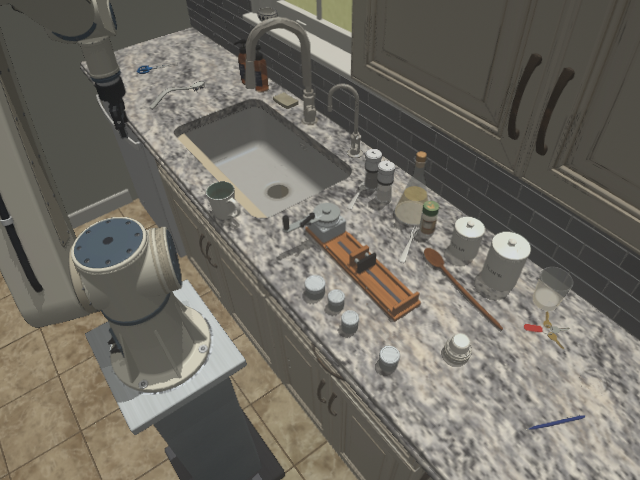

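View pics/top0.png

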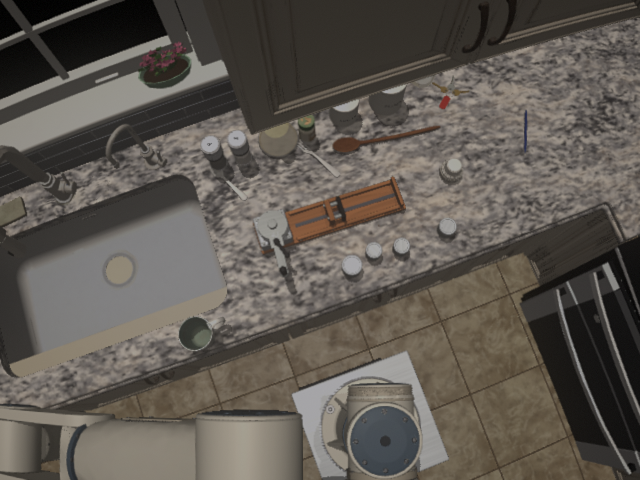

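The scene view shows four tins (315,287), (336,299), (349,321) and (389,358), with the caddy from about (310,235) to (415,300). In the top view the tins are at about (352,266), (374,251), (401,247) and (447,229), the knob at (282,271), the caddy end at (400,190), the timer at (453,168) and the mug at (196,333).

```bash
cat > h.py <<'E'
import numpy as np,cv2
from rig import r
def cam(n):
    c=r.get_calibration(n);K=np.array([[c['fx'],0,c['cx']],[0,c['fy'],c['cy']],[0,0,1]]);return K,np.array(c['dist_coeffs']),np.array(c['rvec']),np.array(c['tvec'])
def w(n,uv,z):
    K,d,rv,t=cam(n);R=cv2.Rodrigues(rv)[0]
    u=cv2.undistortPoints(np.array(uv,float).reshape(-1,1,2),K,d).reshape(-1,2)
    D=np.c_[u,np.ones(len(u))]@R;C=-R.T@t
    return C+D*((z-C[2])/D[:,2])[:,None]
def p(n,X):
    K,d,rv,t=cam(n);return cv2.projectPoints(np.array(X,float).reshape(-1,1,3),rv,t,K,d)[0].reshape(-1,2)
def crop(n,x0,y0,x1,y1,s,f,pts=None):
    im=r.grab_frame(n)[:,:,::-1].copy();q=cv2.resize(im[y0:y1,x0:x1],None,fx=s,fy=s,interpolation=cv2.INTER_CUBIC)
    if pts is not None:
        for a in p(n,pts): cv2.circle(q,tuple(int(v) for v in (a-[x0,y0]+.5)*s),2,(0,255,0),-1)
    cv2.imwrite(f,q)
E
python3 - <<'E'
from h import *
crop("top",245,150,465,290,3.6,"pics/t1.png")
crop("scene",270,195,480,380,3.2,"pics/s1.png")
E
```

```text
(no output)
```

View pics/t1.png

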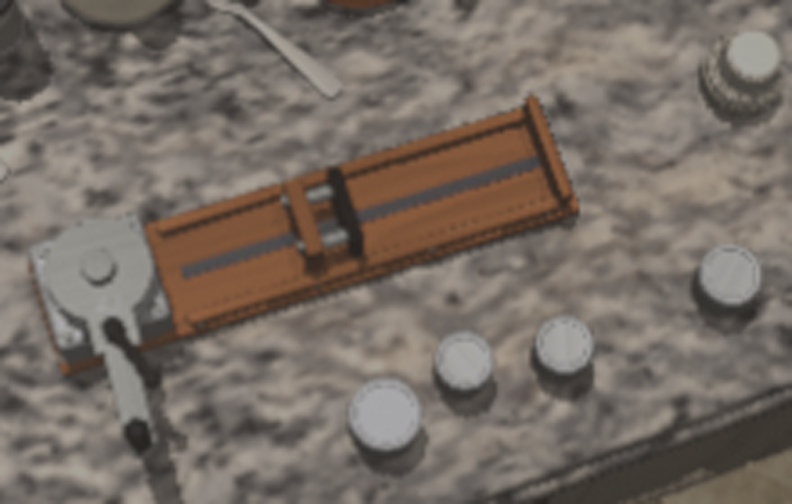

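View pics/s1.png

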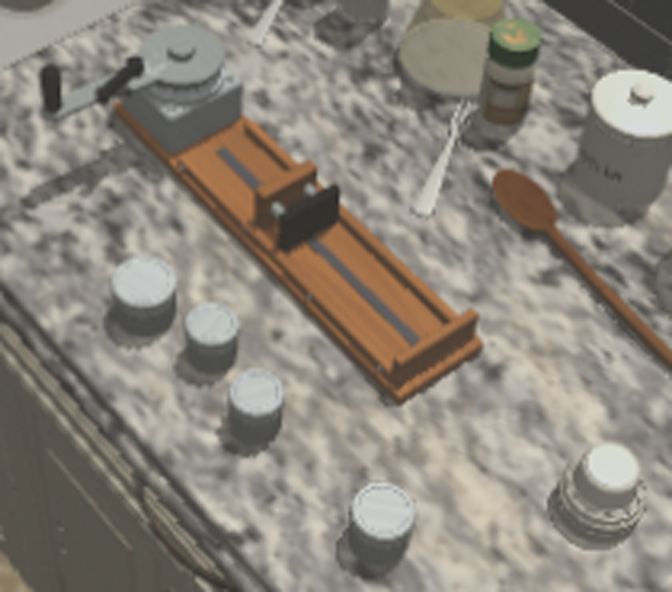

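Top crop: ratchet hub (98,265), knob (136,433), end wall outer top corners (533,97) and (577,208), lids (385,414), (464,361), (564,346) and (730,275). Scene crop: lids (143,284), (211,326), (256,393) and (383,511), knob top (50,72).

```bash
python3 - <<'E'
from h import *
T=lambda a:np.array(a,float)/3.6+[245,150]
S=lambda a:np.array(a,float)/3.2+[270,195]
np.set_printoptions(suppress=True,precision=1)
print("wall top corners",w("top",T([(533,97),(577,208)]),46))
print("scene wall corners",w("scene",S([(477,315),(392,383)]),46))
print("hub96",w("top",T([(98,265)]),96),w("scene",S([(181,50)]),100))
print("knob136",w("top",T([(136,433)]),136),w("scene",S([(50,72)]),136))
print("lever105",w("top",T([(115,328)]),105),w("scene",S([(133,65)]),105))
print("tins",w("top",T([(385,414),(464,361),(564,346),(730,275)]),46),w("scene",S([(143,284),(211,326),(256,393),(383,511)]),46))
for c,rr in(((385,414),36),((464,361),29),((564,346),30),((730,275),32)):
    q=w("top",T([(c[0]-rr,c[1]),(c[0]+rr,c[1])]),46);print(np.linalg.norm(q[0]-q[1]))
print("timer,mug",w("top",T([(752,55)]),60),w("top",[(196,333)],96))
E
```

```text
wall top corners [[ 587.6 -289.6   46. ]
 [ 495.8 -287.4   46. ]]
scene wall corners [[ 587.8 -297.2   46. ]
 [ 490.4 -303.3   46. ]]
hub96 [[560.8  57.4  96. ]] [[556.6  46.3 100. ]]
knob136 [[429.   71.8 136. ]] [[430.9  61.5 136. ]]
lever105 [[510.9  61.1 105. ]] [[509.   52.6 105. ]]
tins [[ 400.2  -99.6   46. ]
 [ 416.9 -166.8   46. ]
 [ 402.2 -238.9   46. ]
 [ 409.4 -374.1   46. ]] [[ 398.3 -108.3   46. ]
 [ 415.3 -175.2   46. ]
 [ 402.9 -246.2   46. ]
 [ 409.7 -381.1   46. ]]
51.47912870777604
41.838267744431995
43.61141496801483
47.69205363672362
timer,mug [[ 558.4 -454.3   60. ]] [[363.2 323.8  96. ]]
```

Emit:
carry_out([
  {"dp":[-486,-559,40],"yaw":73.6},
  {"dp":[-486,-559,40],"yaw":73.6},
  {"dp":[-486,-559,40],"yaw":73.6},
  {"dp":[-486,-559,40],"yaw":73.6},
  {"dp":[-486,-559,40],"yaw":73.6},
  {"dp":[-486,-559,40],"yaw":73.6},
  {"dp":[-486,-559,40],"yaw":73.6},
  {"dp":[-486,-559,40],"yaw":73.6},
  {"dp":[-486,-559,40],"yaw":73.6},
  {"dp":[-486,-559,40],"yaw":73.6},
  {"dp":[-486,-559,40],"yaw":73.6},
  {"dp":[-486,-559,40],"yaw":73.6},
], fingers=-1)

```text
clock: 1.7
eef_pos: [480.6, -102.6, 199.3]
tcp_rot: [3.141, 0.0, 1.515]
contact_force: [1.1, 0.7, 0.2]
opening: -0.001
grasp_force: 0.0
```

Emit:
carry_out([
  {"dp":[0,0,0]},
  {"dp":[0,0,0]},
  {"dp":[0,0,0]},
])

```text
schema error: expected keys dp, yaw
```

```bash
python3 - <<'E'
from h import *
s=r.sense();print(s['clock'],s['eef_pos'],s['tcp_rot'],s['qpos'],s['opening'])
tip=s['eef_pos']-[0,0,8]
print(p("top",[tip]),p("scene",[tip]))
A=r.grab_frame("top");B=r.grab_frame("scene")
f=[]
for n,im in(("top",A),("scene",B)):
    c=p(n,[tip])[0].astype(int);q=im[c[1]-70:c[1]+50,c[0]-65:c[0]+65,::-1]
    q=cv2.resize(q,None,fx=3,fy=3,interpolation=cv2.INTER_CUBIC);a=((p(n,[tip])[0]-c+[65,70]+.5)*3).astype(int);cv2.circle(q,tuple(int(v) for v in a),3,(0,255,0),-1);f.append(q)
cv2.imwrite("pics/tip.png",np.hstack(f))
E
```

```text
1.7 [ 480.64024795 -102.61299841  199.27709433] [3.14109766e+00 6.10390552e-05 1.51531316e+00] [-2.13398664e-01  1.91552222e-01  1.95377959e+00  2.09293671e-05
  9.95762411e-01 -1.57926894e-01] -0.0006292115117234355
[[343.68265689 220.34350371]] [[338.62718253 228.67969505]]
```

View pics/tip.png

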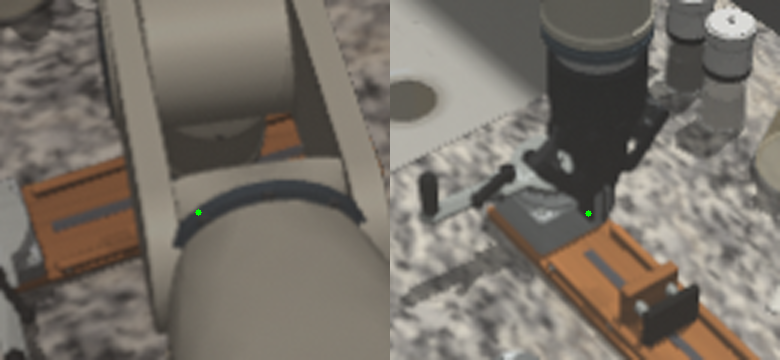

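Left (top view) the arm hides the tip. In the scene view the fingertips sit at about (601,220) in the crop, and the projected dot is at (588,213), so the scene camera is a few pixels off. I'll trust the top camera and check by zooming in.

```bash
python3 - <<'E'
from h import *
s=r.sense();tip=s['eef_pos']-[0,0,8]
c=p("scene",[tip])[0]
print(w("scene",[c+[13/3,7/3]],tip[2])-tip)
q=cv2.imread("pics/tip.png")[130:250,520:680]
crop("scene",310,200,370,245,12,"pics/tipz.png",[tip])
E
```

```text
[[ 3.24006026e+00 -1.27516524e+01  5.68434189e-14]]
```

View pics/tipz.png

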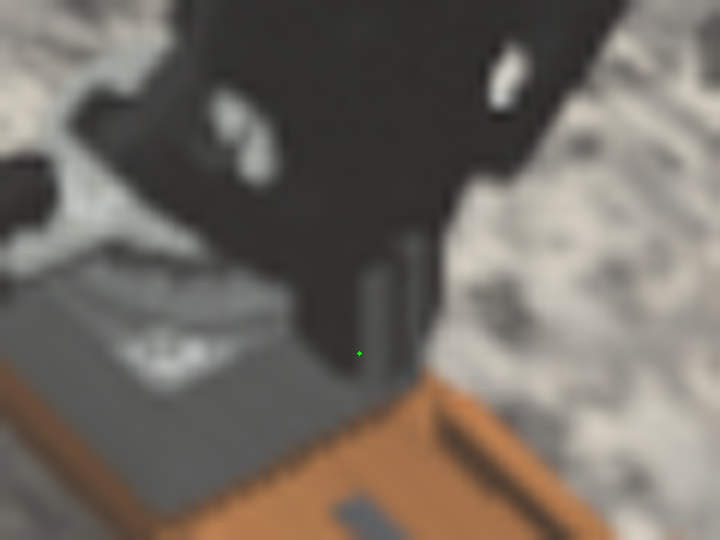

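```bash
python3 - <<'E'
from h import *
np.set_printoptions(suppress=True,precision=1)
for n in("top","scene"):
    K,d,rv,t=cam(n);print(n,-cv2.Rodrigues(rv)[0].T@t)
s=r.sense();tip=s['eef_pos']-[0,0,8];yaw=s['tcp_rot'][2]
tx=np.array([np.cos(yaw),np.sin(yaw),0]);ty=np.array([np.sin(yaw),-np.cos(yaw),0])
cs=[tip+a*tx*11+b*ty*14.5 for a,b in((1,1),(1,-1),(-1,-1),(-1,1))]
print((p("scene",cs)-[310,200]+.5)*12)
# model fit of caddy on each camera separately
from scipy.optimize import least_squares
T=lambda a:np.array(a,float)/3.6+[245,150]-.36
S=lambda a:np.array(a,float)/3.2+[270,195]-.34
L=np.array([(46,-10,46),(-46,-10,46),(0,340,98)])
ob={"top":T([(533,97),(577,208),(98,265)]),"scene":S([(477,315),(392,383),(181,50)])}
def W(q,L):
    c,s_=np.cos(q[2]),np.sin(q[2]);return np.c_[q[0]+c*L[:,0]-s_*L[:,1],q[1]+s_*L[:,0]+c*L[:,1],L[:,2]]
for n in ob:
    f=least_squares(lambda q:(p(n,W(q,L))-ob[n]).ravel(),[540,-288,-.05],x_scale=[1,1,.01])
    print(n,f.x[:2],f.x[2].round(3),f.fun)
    for l in(.4,-.4):
        for h in(0,-.05):
            a=np.pi-0+h; b=a+l
            P=W(f.x,np.array([[48*np.cos(a)+46*np.cos(b),340+48*np.sin(a)+46*np.sin(b),105]]));u=p(n,P)[0]
            print(l,h,P[0],(u-[245,150])*3.6 if n=="top" else (u-[270,195])*3.2)
E
```

```text
top [ 133.7   69.3 1486. ]
scene [ -31.8 -738.3 1002.5]
[[375.5 291.3]
 [259.  348.4]
 [321.1 411.7]
 [438.3 353.4]]
top [ 543.7 -279.3] -0.052 [ 0.9 -0.4  0.  -0.1 -0.8  0.4]
0.4 0 [470.  47. 105.] [153.7 375.1]
0.4 -0.05 [469.5  51.6 105. ] [147.7 378. ]
-0.4 0 [471.9  82.8 105. ] [103.8 390.1]
-0.4 -0.05 [473.1  87.2 105. ] [ 97.1 390.6]
scene [ 540.  -289.3] -0.048 [ 0.9  1.9 -0.4 -2.  -0.5  0.1]
0.4 0 [465.3  36.7 105. ] [102.6  97. ]
0.4 -0.05 [464.7  41.3 105. ] [98.9 94.3]
-0.4 0 [467.   72.5 105. ] [80.1 73.3]
-0.4 -0.05 [468.2  76.9 105. ] [78.4 69.9]
```

The lever tip is where the model predicts for +0.4: top crop (150,378), scene crop (102,95). The fingertip check puts the cameras within a few mm. Next I approach from the lever's end-wall side.

Emit:
carry_out([
  {"dp":[107,-18,0],"yaw":0},
  {"dp":[107,-18,0],"yaw":0},
  {"dp":[107,-18,50],"yaw":0},
  {"dp":[107,-18,94],"yaw":0},
  {"dp":[107,-18,94],"yaw":0},
  {"dp":[107,-18,94],"yaw":0},
  {"dp":[107,-18,94],"yaw":0},
])

```text
clock: 2.72
eef_pos: [469.2, 7.7, 107.0]
tcp_rot: [3.139, -0.0, 1.516]
contact_force: [0.3, 0.8, -0.1]
opening: 0.001
grasp_force: 0.0
```

Emit:
carry_out([
  {"dp":[4,0,0],"yaw":0},
  {"dp":[8,0,0],"yaw":0},
  {"dp":[12,0,0],"yaw":0},
  {"dp":[16,0,0],"yaw":0},
  {"dp":[20,0,0],"yaw":0},
  {"dp":[20,0,0],"yaw":0},
])

```text
clock: 3.48
eef_pos: [469.0, 27.8, 105.2]
tcp_rot: [-3.141, 0.0, 1.517]
contact_force: [0.7, 0.1, 0.2]
opening: -0.002
grasp_force: 0.0
```

Emit:
carry_out([
  {"dp":[3,0,0],"yaw":0},
  {"dp":[6,0,0],"yaw":0},
  {"dp":[6,0,0],"yaw":0},
])

```text
clock: 3.85
eef_pos: [469.5, 33.6, 105.3]
tcp_rot: [3.142, 0.0, 1.516]
contact_force: [-0.2, -1.1, -0.1]
opening: 0.0
grasp_force: 0.3
```

Emit:
carry_out([
  {"dp":[3,0,0],"yaw":0},
  {"dp":[6,0,0],"yaw":0},
  {"dp":[6,0,0],"yaw":0},
])

```text
clock: 4.22
eef_pos: [469.8, 39.8, 105.3]
tcp_rot: [3.142, -0.0, 1.516]
contact_force: [0.0, -0.3, 0.1]
opening: -0.003
grasp_force: 0.2
```

Emit:
carry_out([
  {"dp":[3,0,0],"yaw":0},
  {"dp":[6,0,0],"yaw":0},
  {"dp":[6,0,0],"yaw":0},
])

```text
clock: 4.6
eef_pos: [470.1, 45.8, 105.3]
tcp_rot: [3.141, -0.0, 1.517]
contact_force: [-0.3, -0.9, 0.3]
opening: -0.002
grasp_force: 0.0
```

```bash
python3 - <<'E'
from h import *
s=r.sense();print(s['clock'],s['eef_pos'],s['tcp_rot'],s['contact_force'])
crop("scene",260,190,360,260,7.5,"pics/lev.png",[s['eef_pos']-[0,0,8]])
E
```

```text
4.6 [470.11039064  45.75921313 105.29122714] [ 3.14148272e+00 -4.43376422e-05  1.51653291e+00] [-0.29821971 -0.85350416  0.33767095]
```

View pics/lev.png

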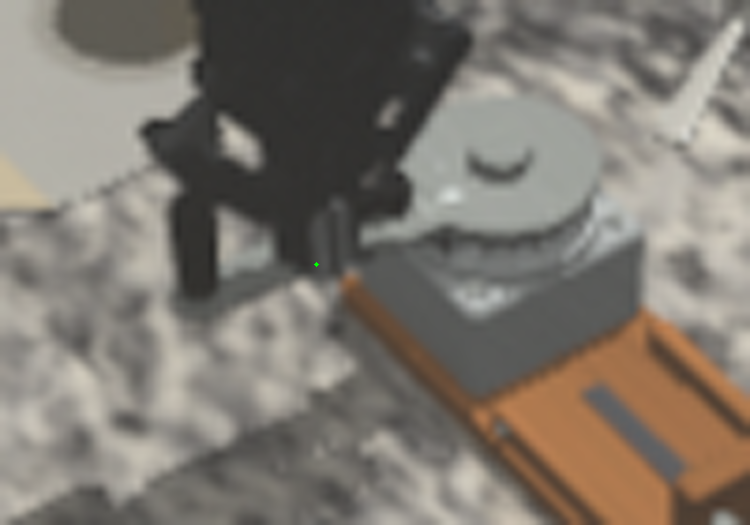

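The gripper is just at the lever and the knob is left of it at about (195,245). Low force so far, so I keep pushing.

Emit:
carry_out([
  {"dp":[3,0,0],"yaw":0},
  {"dp":[6,0,0],"yaw":0},
  {"dp":[6,0,0],"yaw":0},
])

```text
clock: 5.03
eef_pos: [470.4, 51.8, 105.3]
tcp_rot: [3.142, -0.0, 1.517]
contact_force: [-1.6, -0.2, -1.4]
opening: -0.001
grasp_force: 0.0
```

Emit:
carry_out([
  {"dp":[3,0,0],"yaw":0},
  {"dp":[6,0,0],"yaw":0},
  {"dp":[6,0,0],"yaw":0},
])

```text
clock: 5.4
eef_pos: [470.8, 57.7, 105.3]
tcp_rot: [3.142, -0.0, 1.516]
contact_force: [-0.9, -0.4, 0.4]
opening: -0.002
grasp_force: 0.0
```

Emit:
carry_out([
  {"dp":[3,0,0],"yaw":0},
  {"dp":[5,0,0],"yaw":0},
  {"dp":[5,0,0],"yaw":0},
])

```text
clock: 5.78
eef_pos: [470.9, 62.5, 105.2]
tcp_rot: [-3.141, 0.0, 1.517]
contact_force: [0.4, -2.0, 0.2]
opening: -0.0
grasp_force: 1.0
```

Emit:
carry_out([
  {"dp":[2,0,0],"yaw":0},
  {"dp":[4,0,0],"yaw":0},
  {"dp":[4,0,0],"yaw":0},
])

```text
clock: 6.15
eef_pos: [471.2, 66.5, 105.3]
tcp_rot: [-3.141, 0.0, 1.516]
contact_force: [-0.0, -3.1, -0.2]
opening: 0.0
grasp_force: 1.4
```

Emit:
carry_out([
  {"dp":[-10,0,0],"yaw":0},
  {"dp":[-10,0,-60],"yaw":0},
  {"dp":[-2,-41,-60],"yaw":0},
  {"dp":[-2,-41,-60],"yaw":0},
])

```text
clock: 6.65
eef_pos: [427.9, 66.7, 165.5]
tcp_rot: [-3.141, -0.0, 1.516]
contact_force: [0.2, -0.5, 1.2]
opening: -0.001
grasp_force: 0.0
```

Emit:
carry_out([
  {"dp":[0,0,0],"yaw":0},
  {"dp":[0,0,0],"yaw":0},
  {"dp":[0,0,0],"yaw":0},
  {"dp":[0,0,0],"yaw":0},
], fingers=0.2)

```text
clock: 7.15
eef_pos: [430.3, 66.7, 165.1]
tcp_rot: [-3.141, 0.0, 1.516]
contact_force: [0.1, 1.0, -0.1]
opening: 0.6
grasp_force: 0.0
```

```bash
python3 - <<'E'
from h import *
s=r.sense();print(s['clock'],s['eef_pos'],s['tcp_rot'],s['contact_force'],s['opening'])
e=s['eef_pos'];crop("scene",260,190,360,260,7.5,"pics/kn.png",[e-[0,0,8],[e[0],e[1],136],[e[0],e[1],90]])
E
```

```text
7.15 [430.30264333  66.66429894 165.05621614] [-3.14117430e+00  6.83434861e-05  1.51607174e+00] [ 0.0817367   1.02359336 -0.13679342] 0.5997432945471978
```

View pics/kn.png

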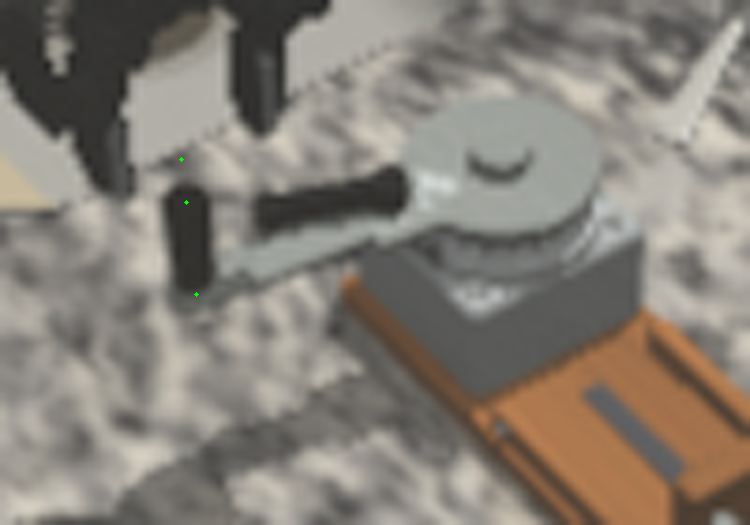

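The lever is flipped: it now leans to the far side, from (400,190) to (265,210). The knob at (188,195) to (196,290) lies on the projected tool line. I'll descend and grip it.

Emit:
carry_out([
  {"dp":[1,0,30],"yaw":0},
  {"dp":[1,0,60],"yaw":0},
  {"dp":[1,0,60],"yaw":0},
  {"dp":[1,0,60],"yaw":0},
])

```text
clock: 7.7
eef_pos: [430.7, 67.8, 105.9]
tcp_rot: [3.141, -0.0, 1.516]
contact_force: [0.7, -0.6, 0.9]
opening: 0.605
grasp_force: 0.0
```

Emit:
carry_out([
  {"dp":[0,0,0],"yaw":0},
  {"dp":[0,0,0],"yaw":0},
  {"dp":[0,0,0],"yaw":0},
  {"dp":[0,0,0],"yaw":0},
  {"dp":[0,0,0],"yaw":0},
], fingers=-1, grip_force=25)

```text
clock: 8.32
eef_pos: [432.3, 67.9, 106.4]
tcp_rot: [3.137, -0.001, 1.516]
contact_force: [5.5, -0.5, 4.1]
opening: 0.204
grasp_force: 24.9
```

Emit:
carry_out([
  {"dp":[13,4,0],"yaw":0},
  {"dp":[26,6,0],"yaw":0},
  {"dp":[38,10,0],"yaw":0},
  {"dp":[50,15,0],"yaw":0},
  {"dp":[50,15,0],"yaw":0},
  {"dp":[50,15,0],"yaw":0},
])

```text
clock: 9.07
eef_pos: [449.4, 116.9, 106.4]
tcp_rot: [3.139, -0.0, 1.517]
contact_force: [3.1, -4.3, 7.2]
opening: 0.2
grasp_force: 25.1
```

Emit:
carry_out([
  {"dp":[11,6,0],"yaw":0},
  {"dp":[22,14,0],"yaw":0},
  {"dp":[32,22,0],"yaw":0},
  {"dp":[41,32,0],"yaw":0},
  {"dp":[49,42,0],"yaw":0},
  {"dp":[49,42,0],"yaw":0},
  {"dp":[49,42,0],"yaw":0},
])

```text
clock: 9.95
eef_pos: [494.2, 162.2, 106.4]
tcp_rot: [3.138, 0.002, 1.517]
contact_force: [5.4, -11.9, 7.5]
opening: 0.204
grasp_force: 25.2
```

Emit:
carry_out([
  {"dp":[-11,-11,0],"yaw":0},
  {"dp":[-25,-25,0],"yaw":0},
  {"dp":[-41,-36,0],"yaw":0},
  {"dp":[-58,-45,0],"yaw":0},
  {"dp":[-76,-52,0],"yaw":0},
  {"dp":[-95,-55,0],"yaw":0},
  {"dp":[-115,-55,0],"yaw":0},
  {"dp":[-134,-53,0],"yaw":0},
  {"dp":[-153,-48,0],"yaw":0},
  {"dp":[-171,-40,0],"yaw":0},
  {"dp":[-182,-33,0],"yaw":0},
  {"dp":[-182,-33,0],"yaw":0},
])

```text
clock: 11.45
eef_pos: [450.2, -17.4, 106.3]
tcp_rot: [3.14, 0.0, 1.515]
contact_force: [-0.9, -3.0, 12.9]
opening: 0.202
grasp_force: 25.6
```

Emit:
carry_out([
  {"dp":[17,-10,0],"yaw":0},
  {"dp":[35,-17,0],"yaw":0},
  {"dp":[54,-21,0],"yaw":0},
  {"dp":[73,-22,0],"yaw":0},
  {"dp":[93,-21,0],"yaw":0},
  {"dp":[112,-17,0],"yaw":0},
  {"dp":[130,-10,0],"yaw":0},
  {"dp":[147,0,0],"yaw":0},
  {"dp":[162,12,0],"yaw":0},
  {"dp":[175,27,0],"yaw":0},
  {"dp":[186,43,0],"yaw":0},
  {"dp":[186,43,0],"yaw":0},
])

```text
clock: 12.95
eef_pos: [503.9, 167.2, 106.3]
tcp_rot: [3.14, 0.0, 1.517]
contact_force: [-0.1, -2.7, 12.1]
opening: 0.205
grasp_force: 25.7
```

```bash
cat >> h.py <<'E'
HUB=np.array([561,51.]);YAW=-.0545
def cad(P,o=(542.5,-288.5)):
    d=np.atleast_2d(P)[:,:2]-o;c,s=np.cos(YAW),np.sin(YAW);return np.c_[c*d[:,0]+s*d[:,1],-s*d[:,0]+c*d[:,1]]
def wd(L,o=(542.5,-288.5)):
    L=np.atleast_2d(np.array(L,float));c,s=np.cos(YAW),np.sin(YAW);return np.c_[o[0]+c*L[:,0]-s*L[:,1],o[1]+s*L[:,0]+c*L[:,1],L[:,2]]
E
python3 - <<'E'
from h import *
s=r.sense();k=cad(s['eef_pos'],HUB)[0];print(s['clock'],k,np.hypot(*k),-np.arctan2(k[1],-k[0]),s['contact_force'])
crop("scene",280,200,430,315,5.2,"pics/b1.png",wd([(0,y,60) for y in (210,240,270)]+[(-32,y,14) for y in (0,50,100,150,200,240)]))
E
```

```text
12.95 [-63.33482274 112.88972353] 129.44261064912564 -1.0595222154416144 [-0.09353723 -2.70803927 12.05498413]
```

View pics/b1.png

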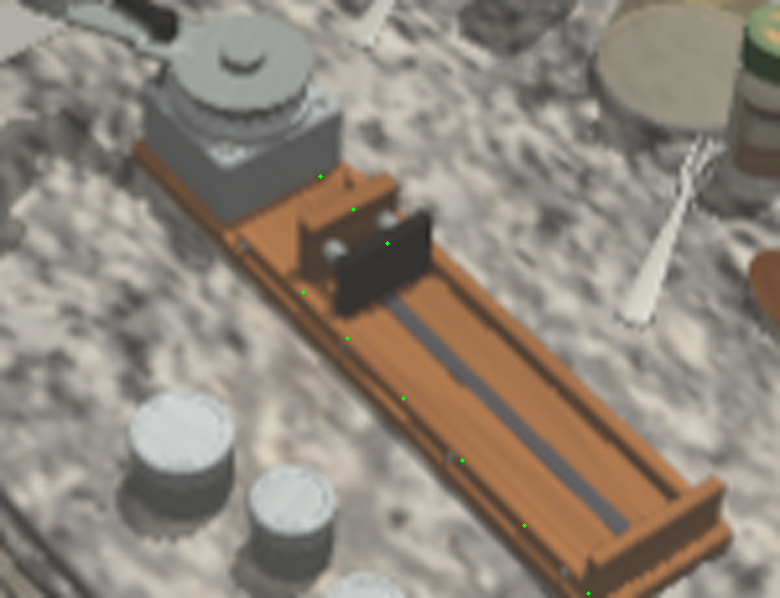

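The pad's top edge is at about (383,243), on the y = 210 marker, so the board is about 30 mm from fully back. One more full stroke.

Emit:
carry_out([
  {"dp":[-11,-16,0],"yaw":0},
  {"dp":[-24,-30,0],"yaw":0},
  {"dp":[-39,-43,0],"yaw":0},
  {"dp":[-56,-52,0],"yaw":0},
  {"dp":[-74,-60,0],"yaw":0},
  {"dp":[-93,-64,0],"yaw":0},
  {"dp":[-113,-65,0],"yaw":0},
  {"dp":[-132,-64,0],"yaw":0},
  {"dp":[-151,-60,0],"yaw":0},
  {"dp":[-169,-52,0],"yaw":0},
  {"dp":[-186,-43,0],"yaw":0},
  {"dp":[-186,-43,0],"yaw":0},
])

```text
clock: 14.5
eef_pos: [450.4, -17.5, 106.3]
tcp_rot: [3.14, 0.0, 1.515]
contact_force: [-1.1, -1.8, 13.3]
opening: 0.205
grasp_force: 25.8
```

Emit:
carry_out([
  {"dp":[17,-10,0],"yaw":0},
  {"dp":[35,-17,0],"yaw":0},
  {"dp":[54,-21,0],"yaw":0},
  {"dp":[73,-22,0],"yaw":0},
  {"dp":[93,-21,0],"yaw":0},
  {"dp":[112,-17,0],"yaw":0},
  {"dp":[130,-10,0],"yaw":0},
  {"dp":[147,0,0],"yaw":0},
  {"dp":[147,0,0],"yaw":0},
])

```text
clock: 15.62
eef_pos: [459.2, 131.1, 106.3]
tcp_rot: [3.139, -0.0, 1.517]
contact_force: [3.6, -3.8, 10.7]
opening: 0.207
grasp_force: 25.7
```

Emit:
carry_out([
  {"dp":[8,6,0],"yaw":0},
  {"dp":[15,12,0],"yaw":0},
  {"dp":[15,12,0],"yaw":0},
])

```text
clock: 16.0
eef_pos: [471.5, 144.6, 106.3]
tcp_rot: [3.14, 0.0, 1.517]
contact_force: [1.9, -4.3, 10.7]
opening: 0.202
grasp_force: 25.6
```

Emit:
carry_out([
  {"dp":[7,7,0],"yaw":0},
  {"dp":[13,15,0],"yaw":0},
  {"dp":[13,15,0],"yaw":0},
])

```text
clock: 16.38
eef_pos: [485.4, 156.2, 106.2]
tcp_rot: [-3.14, 0.001, 1.517]
contact_force: [-4.8, -6.3, 17.0]
opening: 0.205
grasp_force: 26.1
```

Emit:
carry_out([
  {"dp":[6,8,0],"yaw":0},
  {"dp":[11,16,0],"yaw":0},
  {"dp":[11,16,0],"yaw":0},
])

```text
clock: 16.75
eef_pos: [504.0, 167.1, 106.4]
tcp_rot: [3.139, -0.0, 1.516]
contact_force: [2.7, -2.0, 8.4]
opening: 0.203
grasp_force: 25.5
```

```bash
python3 - <<'E'
from h import *
s=r.sense();k=cad(s['eef_pos'],HUB)[0];print(s['clock'],k,np.hypot(*k),-np.arctan2(k[1],-k[0]),s['contact_force'])
crop("scene",300,210,400,285,7.8,"pics/b2.png",wd([(0,y,62) for y in (220,230,240,250)]))
E
```

```text
16.75 [-63.26156788 112.798289  ] 129.32702723233885 -1.0596702840338577 [ 2.68168275 -2.04966305  8.40863765]
```

View pics/b2.png

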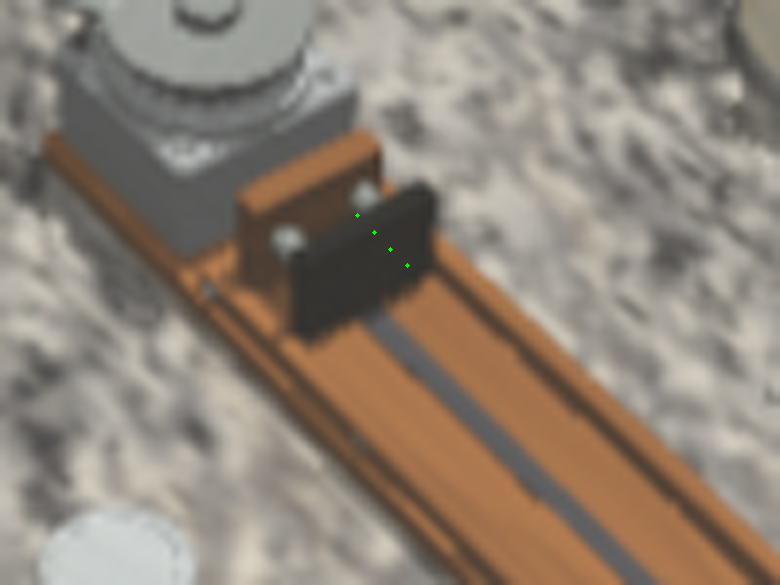

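The pad's top edge midpoint is at about (369,222), between the y = 240 and 250 markers, so it is essentially fully back. I'll confirm with a short extra stroke and watch the force.

Emit:
carry_out([
  {"dp":[-11,-16,0],"yaw":0},
  {"dp":[-24,-30,0],"yaw":0},
  {"dp":[-39,-43,0],"yaw":0},
  {"dp":[-56,-52,0],"yaw":0},
  {"dp":[-74,-60,0],"yaw":0},
  {"dp":[-74,-60,0],"yaw":0},
])

```text
clock: 17.55
eef_pos: [439.3, 95.6, 106.4]
tcp_rot: [3.139, -0.0, 1.515]
contact_force: [2.0, -1.6, 7.5]
opening: 0.203
grasp_force: 25.5
```

Emit:
carry_out([
  {"dp":[9,3,0],"yaw":0},
  {"dp":[18,7,0],"yaw":0},
  {"dp":[27,12,0],"yaw":0},
  {"dp":[35,17,0],"yaw":0},
  {"dp":[35,17,0],"yaw":0},
])

```text
clock: 18.18
eef_pos: [457.7, 129.5, 106.2]
tcp_rot: [3.142, 0.002, 1.518]
contact_force: [-1.0, -10.0, 14.3]
opening: 0.204
grasp_force: 26.0
```

Emit:
carry_out([
  {"dp":[4,3,0],"yaw":0},
  {"dp":[8,6,0],"yaw":0},
  {"dp":[8,6,0],"yaw":0},
])

```text
clock: 18.55
eef_pos: [465.3, 138.1, 106.4]
tcp_rot: [3.139, -0.001, 1.516]
contact_force: [2.9, -1.7, 8.5]
opening: 0.205
grasp_force: 25.5
```

Emit:
carry_out([
  {"dp":[4,3,0],"yaw":0},
  {"dp":[7,6,0],"yaw":0},
  {"dp":[7,6,0],"yaw":0},
])

```text
clock: 18.92
eef_pos: [471.8, 144.8, 106.4]
tcp_rot: [3.139, -0.0, 1.516]
contact_force: [2.6, -2.4, 6.2]
opening: 0.204
grasp_force: 25.5
```

```bash
python3 - <<'E'
from h import *
a=cv2.imread("pics/b2.png");crop("scene",300,210,400,285,7.8,"pics/b3.png",wd([(0,y,62) for y in (220,230,240,250)]));b=cv2.imread("pics/b3.png")
g=lambda m:np.float32(cv2.cvtColor(m[140:345,230:440],6))
print(cv2.phaseCorrelate(g(a),g(b)),np.abs(g(a)-g(b)).mean())
print((p("scene",wd([(0,240,60),(0,250,60)]))*7.8))
E
```

```text
((-0.003301014068853192, -1.370795072830333e-05), 1.0186433076694996) 0.48662022
[[2710.01644546 1870.28665106]
 [2693.4372772  1853.70583491]]
```

The board did not move at all during the extra stroke, so it is on its back stop. I'll swing the handle to 0 (free-wheeling), let go and head for the large tin.

Emit:
carry_out([
  {"dp":[-15,-12,0],"yaw":0},
  {"dp":[-32,-22,0],"yaw":0},
  {"dp":[-50,-29,0],"yaw":0},
  {"dp":[-69,-33,0],"yaw":0},
  {"dp":[-88,-35,0],"yaw":0},
  {"dp":[-88,-35,0],"yaw":0},
])

```text
clock: 19.73
eef_pos: [431.4, 57.8, 106.3]
tcp_rot: [3.139, -0.0, 1.515]
contact_force: [1.5, -1.0, 10.6]
opening: 0.203
grasp_force: 25.7
```

Emit:
carry_out([
  {"dp":[0,0,0],"yaw":0},
  {"dp":[0,0,0],"yaw":0},
  {"dp":[0,0,0],"yaw":0},
  {"dp":[0,0,-50],"yaw":0},
  {"dp":[0,0,-100],"yaw":0},
], fingers=0.2)

```text
clock: 20.35
eef_pos: [429.9, 58.7, 205.9]
tcp_rot: [-3.139, 0.0, 1.517]
contact_force: [1.2, -0.2, 0.7]
opening: 0.601
grasp_force: 0.0
```

Emit:
carry_out([
  {"dp":[-163,-23,0],"yaw":0},
  {"dp":[-163,-23,0],"yaw":0},
  {"dp":[-163,-23,0],"yaw":0},
  {"dp":[-163,-23,60],"yaw":0},
  {"dp":[-163,-23,60],"yaw":0},
  {"dp":[-163,-23,60],"yaw":0},
], fingers=1)

```text
clock: 21.1
eef_pos: [399.2, -102.5, 146.2]
tcp_rot: [-3.141, -0.0, 1.517]
contact_force: [-0.5, 0.6, 1.1]
opening: 1.004
grasp_force: 0.0
```

```bash
python3 - <<'E'
from h import *
s=r.sense();e=s['eef_pos'];print(s['clock'],e,s['contact_force'],s['opening'])
crop("scene",280,255,420,360,5.6,"pics/tE.png",[[e[0],e[1],46]]+[[x,y,46] for x,y in((416,-171),(402.5,-242.5),(409.5,-377.5))])
E
```

```text
21.1 [ 399.191861   -102.50059055  146.20168898] [-0.51170619  0.55952024  1.11767106] 1.0035119098624226
```

View pics/tE.png

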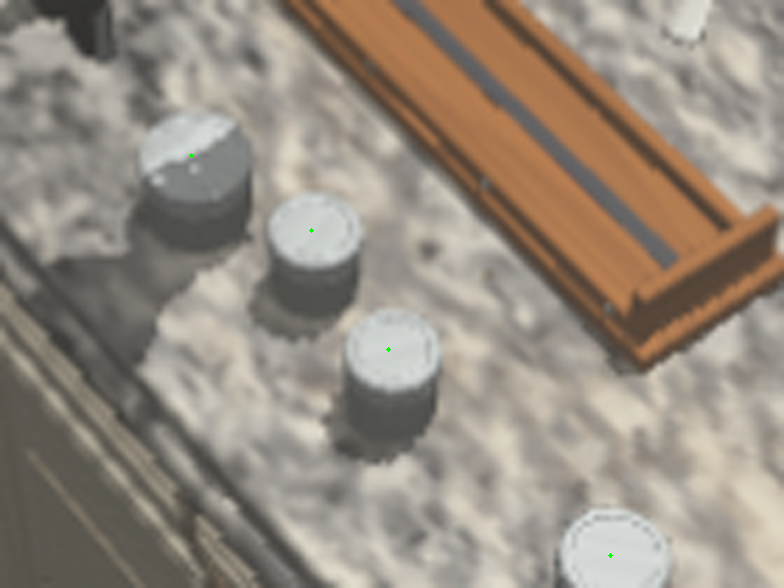

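All four lids sit on their predicted dots: (195,155), (315,231), (392,350) and (614,552), within about 1 px. Next I descend and grip the large tin.

Emit:
carry_out([
  {"dp":[0,0,60],"yaw":0},
  {"dp":[0,0,110],"yaw":0},
  {"dp":[0,0,120],"yaw":0},
  {"dp":[0,0,120],"yaw":0},
])

```text
clock: 21.65
eef_pos: [399.8, -102.7, 26.3]
tcp_rot: [3.141, 0.0, 1.517]
contact_force: [-0.4, 0.1, -0.6]
opening: 1.003
grasp_force: 0.0
```

Emit:
carry_out([
  {"dp":[0,0,0],"yaw":0},
  {"dp":[0,0,0],"yaw":0},
  {"dp":[0,0,0],"yaw":0},
  {"dp":[0,0,0],"yaw":0},
  {"dp":[0,0,0],"yaw":0},
], fingers=-1, grip_force=30)

```text
clock: 22.28
eef_pos: [400.3, -103.1, 27.0]
tcp_rot: [3.138, 0.001, 1.516]
contact_force: [-1.7, 0.5, 13.7]
opening: 0.623
grasp_force: 28.8
```

Emit:
carry_out([
  {"dp":[0,0,-60],"yaw":0},
  {"dp":[0,0,-120],"yaw":0},
  {"dp":[0,0,-120],"yaw":0},
  {"dp":[0,0,-120],"yaw":0},
])

```text
clock: 22.78
eef_pos: [398.7, -102.8, 145.6]
tcp_rot: [3.14, 0.0, 1.516]
contact_force: [-0.2, 0.1, -2.2]
opening: 0.619
grasp_force: 34.0
```

Emit:
carry_out([
  {"dp":[19,153,0],"yaw":0},
  {"dp":[19,153,0],"yaw":0},
  {"dp":[19,153,0],"yaw":0},
  {"dp":[19,153,0],"yaw":0},
  {"dp":[19,153,50],"yaw":0},
  {"dp":[19,153,88],"yaw":0},
  {"dp":[19,153,88],"yaw":0},
])

```text
clock: 23.65
eef_pos: [548.8, -91.7, 54.1]
tcp_rot: [-3.134, -0.001, 1.516]
contact_force: [-0.2, -0.4, -0.9]
opening: 0.623
grasp_force: 34.1
```

Emit:
carry_out([
  {"dp":[0,0,5],"yaw":0},
  {"dp":[0,0,10],"yaw":0},
  {"dp":[0,0,15],"yaw":0},
  {"dp":[0,0,17],"yaw":0},
  {"dp":[0,0,17],"yaw":0},
])

```text
clock: 24.28
eef_pos: [552.7, -92.2, 41.1]
tcp_rot: [3.141, 0.0, 1.516]
contact_force: [-3.3, 1.3, 7.7]
opening: 0.622
grasp_force: 34.7
```

Emit:
carry_out([
  {"dp":[0,0,0],"yaw":0},
  {"dp":[0,0,0],"yaw":0},
  {"dp":[0,0,-40],"yaw":0},
  {"dp":[0,0,-105],"yaw":0},
  {"dp":[0,0,-105],"yaw":0},
], fingers=0.8)

```text
clock: 24.9
eef_pos: [555.7, -92.7, 149.8]
tcp_rot: [3.134, 0.001, 1.516]
contact_force: [1.0, 0.6, -0.3]
opening: 0.901
grasp_force: 0.0
```

Emit:
carry_out([
  {"dp":[-86,-132,0],"yaw":0},
  {"dp":[-86,-132,0],"yaw":0},
  {"dp":[-86,-132,0],"yaw":0},
  {"dp":[-86,-132,0],"yaw":0},
  {"dp":[-86,-132,0],"yaw":0},
], fingers=1)

```text
clock: 25.52
eef_pos: [416.7, -170.8, 145.1]
tcp_rot: [3.141, -0.0, 1.516]
contact_force: [0.3, -0.1, -0.0]
opening: 1.002
grasp_force: 0.0
```

```bash
python3 - <<'E'
from h import *
s=r.sense();e=s['eef_pos'];print(s['clock'],e,s['contact_force'])
im=r.grab_frame("scene");cv2.imwrite("pics/full2.png",im[:,:,::-1])
# shift of lids vs earlier frame
a=cv2.imread("pics/scene0.png")
g=cv2.cvtColor(im[:,:,::-1].copy(),6);ga=cv2.cvtColor(a,6)
for n,(x,y) in dict(A=(416,-171),B=(402.5,-242.5),C=(409.5,-377.5)).items():
    c=p("scene",[[x,y,46]])[0].astype(int);t=ga[c[1]-13:c[1]+14,c[0]-13:c[0]+14]
    S=g[c[1]-60:c[1]+61,c[0]-60:c[0]+61];m=cv2.matchTemplate(S,t,cv2.TM_CCOEFF_NORMED);_,v,_,l=cv2.minMaxLoc(m);print(n,v,np.array(l)-47)
E
```

```text
25.525 [ 416.69578673 -170.84900091  145.12029229] [ 0.26055523 -0.06826881 -0.04003996]
A 0.7648403644561768 [ 0 -1]
B 0.9592365026473999 [0 0]
C 0.9997599124908447 [0 0]
```

Emit:
carry_out([
  {"dp":[0,0,60],"yaw":0},
  {"dp":[0,0,110],"yaw":0},
  {"dp":[0,0,119],"yaw":0},
  {"dp":[0,0,119],"yaw":0},
  {"dp":[0,0,119],"yaw":0},
])

```text
clock: 26.2
eef_pos: [417.6, -171.2, 27.8]
tcp_rot: [3.139, 0.001, 1.517]
contact_force: [0.2, -0.2, -0.6]
opening: 0.998
grasp_force: 0.0
```

Emit:
carry_out([
  {"dp":[0,0,0],"yaw":0},
  {"dp":[0,0,0],"yaw":0},
  {"dp":[0,0,0],"yaw":0},
  {"dp":[0,0,0],"yaw":0},
  {"dp":[0,0,0],"yaw":0},
], fingers=-1, grip_force=30)

```text
clock: 26.82
eef_pos: [416.7, -171.1, 27.2]
tcp_rot: [3.14, 0.0, 1.516]
contact_force: [-0.7, -0.1, 11.4]
opening: 0.508
grasp_force: 29.0
```

Emit:
carry_out([
  {"dp":[0,0,-60],"yaw":0},
  {"dp":[0,0,-119],"yaw":0},
  {"dp":[27,131,-119],"yaw":0},
  {"dp":[27,131,-119],"yaw":0},
  {"dp":[27,131,-119],"yaw":0},
  {"dp":[27,131,-119],"yaw":0},
  {"dp":[27,131,-119],"yaw":0},
])

```text
clock: 27.7
eef_pos: [546.7, -151.0, 144.8]
tcp_rot: [-3.14, -0.0, 1.516]
contact_force: [-0.1, 0.1, -1.3]
opening: 0.501
grasp_force: 31.8
```

Emit:
carry_out([
  {"dp":[0,0,50],"yaw":0},
  {"dp":[0,0,90],"yaw":0},
  {"dp":[0,0,95],"yaw":0},
  {"dp":[0,0,100],"yaw":0},
  {"dp":[0,0,104],"yaw":0},
  {"dp":[0,0,104],"yaw":0},
])

```text
clock: 28.45
eef_pos: [548.8, -151.2, 42.1]
tcp_rot: [3.14, 0.0, 1.516]
contact_force: [0.1, 0.1, -1.1]
opening: 0.503
grasp_force: 31.8
```

Emit:
carry_out([
  {"dp":[0,0,2],"yaw":0},
  {"dp":[0,0,2],"yaw":0},
])

```text
clock: 28.7
eef_pos: [549.1, -151.2, 41.2]
tcp_rot: [3.14, 0.0, 1.516]
contact_force: [-5.0, 2.1, 15.7]
opening: 0.502
grasp_force: 33.4
```

Emit:
carry_out([
  {"dp":[0,0,0],"yaw":0},
  {"dp":[0,0,0],"yaw":0},
  {"dp":[0,0,-40],"yaw":0},
  {"dp":[0,0,-105],"yaw":0},
  {"dp":[0,0,-105],"yaw":0},
], fingers=0.6)

```text
clock: 29.32
eef_pos: [551.4, -151.9, 148.8]
tcp_rot: [3.134, 0.002, 1.516]
contact_force: [-0.1, 0.1, -1.0]
opening: 0.804
grasp_force: 0.0
```

Emit:
carry_out([
  {"dp":[-99,-141,0],"yaw":0},
  {"dp":[-99,-141,0],"yaw":0},
  {"dp":[-99,-141,0],"yaw":0},
  {"dp":[-99,-141,0],"yaw":0},
  {"dp":[-99,-141,0],"yaw":0},
], fingers=1)

```text
clock: 29.95
eef_pos: [402.5, -242.2, 144.0]
tcp_rot: [3.141, -0.0, 1.515]
contact_force: [0.2, -0.3, -0.6]
opening: 0.996
grasp_force: 0.0
```

```bash
cat >> h.py <<'E'
def track(D):
    im=r.grab_frame("scene");g=cv2.cvtColor(im,7);ga=cv2.cvtColor(cv2.imread("pics/scene0.png"),6)
    for n,(x,y) in D.items():
        c=p("scene",[[x,y,46]])[0].astype(int);t=ga[c[1]-13:c[1]+14,c[0]-13:c[0]+14]
        m=cv2.matchTemplate(g[c[1]-60:c[1]+61,c[0]-60:c[0]+61],t,cv2.TM_CCOEFF_NORMED);_,v,_,l=cv2.minMaxLoc(m);print(n,round(v,2),np.array(l)-47)
E
python3 - <<'E'
from h import *
s=r.sense();print(s['clock'],s['eef_pos'],s['contact_force']);track(dict(B=(402.5,-242.5),C=(409.5,-377.5)))
E
```

```text
29.95 [ 402.51657411 -242.22366837  143.95504106] [ 0.22613531 -0.33182766 -0.56662553]
B 0.77 [40 38]
C 1.0 [0 0]
```

```bash
python3 - <<'E'
from h import *
crop("scene",290,240,430,345,5.6,"pics/B.png",[[402.5,-242.5,46]])
E
```

```text
(no output)
```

View pics/B.png

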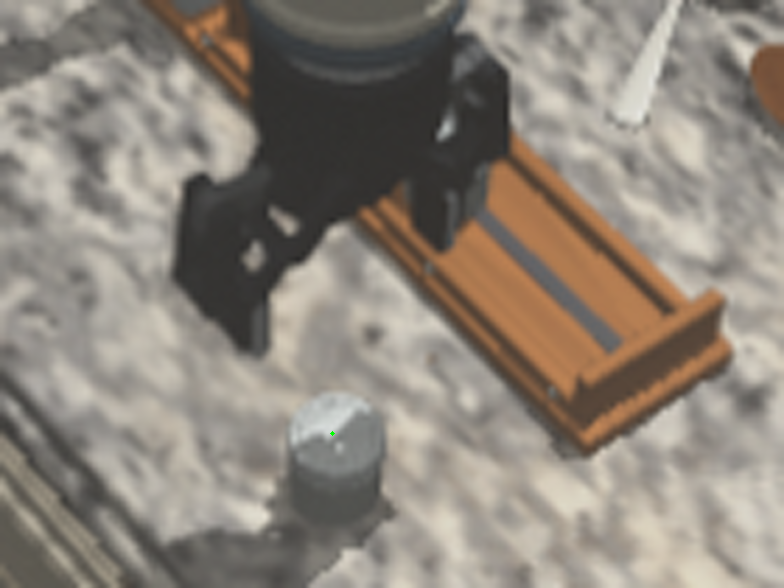

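Tin B is in place at (337,435), just shaded by the gripper. I'll grip it.

Emit:
carry_out([
  {"dp":[0,0,60],"yaw":0},
  {"dp":[0,0,110],"yaw":0},
  {"dp":[0,0,118],"yaw":0},
  {"dp":[0,0,118],"yaw":0},
  {"dp":[0,0,118],"yaw":0},
])

```text
clock: 30.68
eef_pos: [403.7, -242.8, 27.9]
tcp_rot: [3.139, 0.001, 1.517]
contact_force: [-0.1, -0.6, 0.1]
opening: 1.0
grasp_force: 0.0
```

Emit:
carry_out([
  {"dp":[0,0,0],"yaw":0},
  {"dp":[0,0,0],"yaw":0},
  {"dp":[0,0,0],"yaw":0},
  {"dp":[0,0,0],"yaw":0},
  {"dp":[0,0,0],"yaw":0},
], fingers=-1, grip_force=30)

```text
clock: 31.3
eef_pos: [402.7, -242.5, 27.2]
tcp_rot: [3.14, 0.001, 1.516]
contact_force: [-1.5, 0.8, 10.4]
opening: 0.502
grasp_force: 29.1
```

Emit:
carry_out([
  {"dp":[0,0,-60],"yaw":0},
  {"dp":[0,0,-118],"yaw":0},
  {"dp":[47,141,-118],"yaw":0},
  {"dp":[47,141,-118],"yaw":0},
  {"dp":[47,141,-118],"yaw":0},
  {"dp":[47,141,-118],"yaw":0},
  {"dp":[47,141,-118],"yaw":0},
])

```text
clock: 32.17
eef_pos: [544.3, -202.9, 143.9]
tcp_rot: [-3.14, -0.0, 1.516]
contact_force: [0.6, -0.7, -1.0]
opening: 0.501
grasp_force: 31.6
```

Emit:
carry_out([
  {"dp":[0,0,50],"yaw":0},
  {"dp":[0,0,90],"yaw":0},
  {"dp":[0,0,95],"yaw":0},
  {"dp":[0,0,100],"yaw":0},
  {"dp":[0,0,104],"yaw":0},
  {"dp":[0,0,104],"yaw":0},
])

```text
clock: 32.92
eef_pos: [546.1, -203.3, 41.3]
tcp_rot: [3.14, 0.001, 1.516]
contact_force: [0.2, -1.4, 1.8]
opening: 0.508
grasp_force: 31.8
```

Emit:
carry_out([
  {"dp":[0,0,1],"yaw":0},
  {"dp":[0,0,1],"yaw":0},
  {"dp":[0,0,1],"yaw":0},
  {"dp":[0,0,-40],"yaw":0},
  {"dp":[0,0,-104],"yaw":0},
  {"dp":[0,0,-104],"yaw":0},
], fingers=0.6)

```text
clock: 33.67
eef_pos: [548.6, -204.0, 149.0]
tcp_rot: [3.134, 0.003, 1.516]
contact_force: [0.6, -0.6, 0.2]
opening: 0.801
grasp_force: 0.0
```

```bash
python3 - <<'E'
from h import *
s=r.sense();print(s['clock'],s['eef_pos']);track(dict(C=(409.5,-377.5)))
E
```

```text
33.675 [ 548.56964635 -204.04927123  149.00802718]
C 1.0 [0 0]
```

Emit:
carry_out([
  {"dp":[-181,-127,0],"yaw":0},
  {"dp":[-181,-127,0],"yaw":0},
  {"dp":[-181,-127,0],"yaw":0},
  {"dp":[-181,-127,0],"yaw":0},
  {"dp":[-181,-127,0],"yaw":0},
  {"dp":[-181,-127,0],"yaw":0},
], fingers=1)

```text
clock: 34.48
eef_pos: [408.7, -376.0, 143.3]
tcp_rot: [-3.141, -0.001, 1.516]
contact_force: [0.6, 0.9, -0.2]
opening: 0.999
grasp_force: 0.0
```

Emit:
carry_out([
  {"dp":[0,0,60],"yaw":0},
  {"dp":[0,0,110],"yaw":0},
  {"dp":[0,0,117],"yaw":0},
  {"dp":[0,0,117],"yaw":0},
  {"dp":[0,0,117],"yaw":0},
])

```text
clock: 35.1
eef_pos: [410.3, -377.5, 29.2]
tcp_rot: [3.139, 0.002, 1.517]
contact_force: [-0.6, -0.5, 0.2]
opening: 0.999
grasp_force: 0.0
```

Emit:
carry_out([
  {"dp":[0,0,0],"yaw":0},
  {"dp":[0,0,0],"yaw":0},
  {"dp":[0,0,0],"yaw":0},
  {"dp":[0,0,0],"yaw":0},
  {"dp":[0,0,0],"yaw":0},
], fingers=-1, grip_force=30)

```text
clock: 35.72
eef_pos: [409.4, -377.2, 28.4]
tcp_rot: [3.14, 0.001, 1.516]
contact_force: [0.1, 2.0, 9.5]
opening: 0.554
grasp_force: 29.7
```

Emit:
carry_out([
  {"dp":[0,0,-60],"yaw":0},
  {"dp":[0,0,-117],"yaw":0},
  {"dp":[127,127,-117],"yaw":0},
  {"dp":[127,127,-117],"yaw":0},
  {"dp":[127,127,-117],"yaw":0},
  {"dp":[127,127,-117],"yaw":0},
  {"dp":[127,127,-117],"yaw":0},
])

```text
clock: 36.6
eef_pos: [542.1, -256.8, 144.1]
tcp_rot: [-3.141, 0.0, 1.517]
contact_force: [-0.3, -0.4, -1.1]
opening: 0.551
grasp_force: 32.1
```

Emit:
carry_out([
  {"dp":[0,0,50],"yaw":0},
  {"dp":[0,0,90],"yaw":0},
  {"dp":[0,0,95],"yaw":0},
  {"dp":[0,0,100],"yaw":0},
  {"dp":[0,0,102],"yaw":0},
  {"dp":[0,0,102],"yaw":0},
])

```text
clock: 37.35
eef_pos: [542.8, -258.8, 46.9]
tcp_rot: [3.14, 0.001, 1.514]
contact_force: [-8.5, 4.1, 45.2]
opening: 0.55
grasp_force: 71.3
```

Unexpected contact: 45 N up while still 5 mm high. I'll lift and look.

Emit:
carry_out([
  {"dp":[0,0,-10],"yaw":0},
  {"dp":[0,0,-50],"yaw":0},
  {"dp":[0,0,-50],"yaw":0},
  {"dp":[0,0,-50],"yaw":0},
])

```text
clock: 37.85
eef_pos: [541.7, -257.4, 92.0]
tcp_rot: [-3.141, -0.0, 1.515]
contact_force: [0.3, 0.2, -1.3]
opening: 0.554
grasp_force: 59.8
```

```bash
python3 - <<'E'
from h import *
s=r.sense();e=s['eef_pos'];print(s['clock'],e,cad(e),s['contact_force'],s['opening'])
crop("scene",310,215,430,325,5.4,"pics/C.png",wd([(0,y,60) for y in (30,86,138,197)]+[(-32,0,24),(32,0,24),(-32,0,46),(32,0,46)]))
E
```

```text
37.85 [ 541.70483782 -257.41481249   91.96970543] [[-2.48728573 30.99571865]] [ 0.29586288  0.18940262 -1.26065448] 0.5537073546262401
```

View pics/C.png

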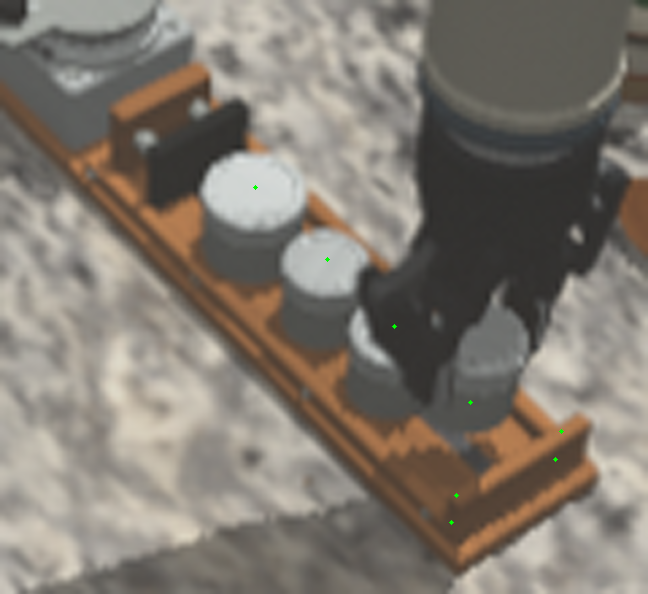

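```bash
python3 - <<'E'
from h import *
s=r.sense();e=s['eef_pos']
f=lambda X:((p("scene",X)-[310,215]+.5)*5.4).round()
b=e[2]-28.4
print("lid",f([[e[0],e[1],b+46]]),"bottom front",f([[e[0]-16,e[1]-18,b]]),"bottom c",f([[e[0],e[1],b]]))
a=np.linspace(0,2*np.pi,9)[:-1]
print(f([[e[0]+24*np.cos(t),e[1]+24*np.sin(t),b] for t in a]))
im=cv2.imread("pics/C.png")[280:480,380:560];cv2.imwrite("pics/Cz.png",cv2.resize(im,None,fx=3.3,fy=3,interpolation=2))
E
```

```text
lid [[475. 336.]] bottom front [[466. 441.]] bottom c [[465. 399.]]
[[502. 374.]
 [467. 359.]
 [430. 367.]
 [413. 394.]
 [427. 425.]
 [463. 440.]
 [501. 432.]
 [517. 404.]]
```

Tins E, A and B stand on their markers, at (253,190), (325,262) and about (394,328). C hangs upright in the grip, slightly towards the end wall. I'll retry a few mm further from the wall, in small steps.

Emit:
carry_out([
  {"dp":[5,1,0],"yaw":0},
  {"dp":[5,1,30],"yaw":0},
  {"dp":[5,1,40],"yaw":0},
  {"dp":[5,1,40],"yaw":0},
])

```text
clock: 38.4
eef_pos: [543.2, -251.4, 51.2]
tcp_rot: [-3.139, -0.001, 1.516]
contact_force: [0.5, 0.4, -0.7]
opening: 0.549
grasp_force: 59.7
```

Emit:
carry_out([
  {"dp":[0,0,2],"yaw":0},
  {"dp":[0,0,4],"yaw":0},
  {"dp":[0,0,4],"yaw":0},
])

```text
clock: 38.78
eef_pos: [544.1, -252.0, 48.6]
tcp_rot: [3.141, 0.0, 1.516]
contact_force: [-0.2, -0.2, -1.2]
opening: 0.547
grasp_force: 59.7
```

Emit:
carry_out([
  {"dp":[0,0,1],"yaw":0},
  {"dp":[0,0,2],"yaw":0},
  {"dp":[0,0,2],"yaw":0},
])

```text
clock: 39.15
eef_pos: [544.3, -252.2, 47.4]
tcp_rot: [3.141, 0.0, 1.516]
contact_force: [-2.3, -0.1, 9.5]
opening: 0.545
grasp_force: 62.2
```

Emit:
carry_out([
  {"dp":[0,0,0],"yaw":0},
  {"dp":[0,0,0],"yaw":0},
  {"dp":[0,0,0],"yaw":0},
  {"dp":[0,0,-40],"yaw":0},
  {"dp":[0,0,-100],"yaw":0},
  {"dp":[150,0,-150],"yaw":0},
  {"dp":[290,0,-150],"yaw":0},
  {"dp":[290,-80,-150],"yaw":0},
  {"dp":[290,-80,-150],"yaw":0},
  {"dp":[290,-80,-150],"yaw":0},
], fingers=0.6)

```text
clock: 40.4
eef_pos: [479.1, 43.1, 196.5]
tcp_rot: [3.141, -0.0, 1.516]
contact_force: [0.7, -0.2, -0.1]
opening: 0.798
grasp_force: 0.0
```

```bash
python3 - <<'E'
from h import *
s=r.sense();print(s['clock'],s['eef_pos'],s['contact_force'])
a=r.grab_frame("scene")[:,:,::-1];b=r.grab_frame("top")[:,:,::-1]
q=lambda m,x0,y0,x1,y1:cv2.resize(m[y0:y1,x0:x1],(395,int(395*(y1-y0)/(x1-x0))),interpolation=2)
A=q(a,325,210,425,330);B=q(b,300,150,420,270)
h=max(len(A),len(B));P=lambda m:cv2.copyMakeBorder(m,0,h-len(m),0,0,0)
cv2.imwrite("pics/row.png",np.hstack([P(A),P(B)]))
E
```

```text
40.4 [479.12966287  43.12526303 196.47703609] [ 0.71887435 -0.17345595 -0.12236263]
```

View pics/row.png

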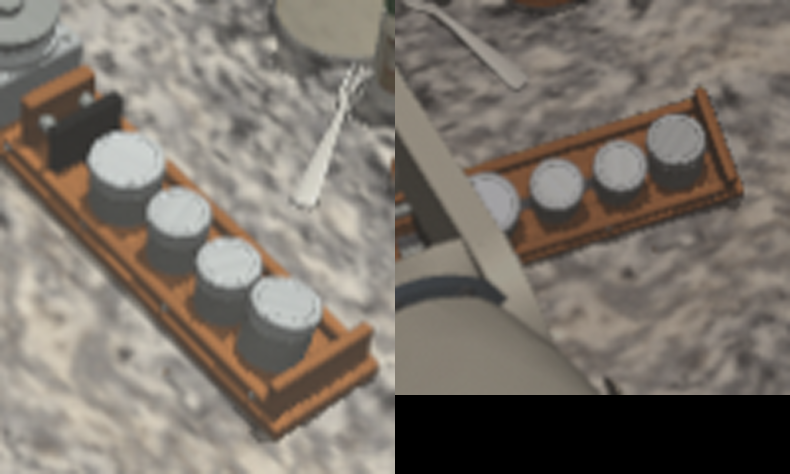

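Tins E, A and B are evenly in line, with top lids at (490,203), (557,185) and (619,167). C's lid at (676,140), or scene (286,303), looks a few mm off towards the far wall or raised. I'll triangulate it.

```bash
python3 - <<'E'
from h import *
from scipy.optimize import least_squares
np.set_printoptions(suppress=True,precision=1)
sc=dict(E=(126,160),A=(180,213),B=(229,263),C=(286,303));tp=dict(A=(557,185),B=(619,167),C=(676,140))
for k in sc:
    us=np.array(sc[k])/3.95+[325,210]; 
    if k in tp:
        ut=(np.array(tp[k])-[395,0])/3.292+[300,150]
        f=least_squares(lambda X:np.r_[p("scene",[X])[0]-us,p("top",[X])[0]-ut],[545,-200,60]);print(k,f.x[2],cad(f.x),f.fun)
        print("  top z60",cad(w("top",[ut],60)))
    print("  scene z60",cad(w("scene",[us],60)))
# refine centroid of lid by threshold
for n,im in (("scene",r.grab_frame("scene")),("top",r.grab_frame("top"))):
    hsv=cv2.cvtColor(im,cv2.COLOR_RGB2HSV)
    m=((hsv[...,1]<45)&(hsv[...,2]>120)).astype(np.uint8)
    nb,l,st,ce=cv2.connectedComponentsWithStats(m)
    pts=p(n,wd([(0,y,60) for y in(36,86,138,197)]))
    for q in pts:
        j=l[int(round(q[1])),int(round(q[0]))];print(n,j and (st[j],ce[j],cad(w(n,[ce[j]],60))))
E
```

```text
scene z60 [[ -2.8 192.8]]
A 51.37700415981521 [[  1.  139.5]] [-0.6  0.3  0.  -0.7]
  top z60 [[ -3.3 141.3]]
  scene z60 [[ -2.1 133.7]]
B 50.571318543335174 [[ 1.1 87.1]] [-0.6  0.3  0.  -0.7]
  top z60 [[-3.4 89.4]]
  scene z60 [[-2.6 81.3]]
C 55.728023632143284 [[ 7.6 37. ]] [-0.5  0.2  0.  -0.5]
  top z60 [[ 4.9 38.5]]
  scene z60 [[ 6.4 34.5]]
scene (array([  103,    41,   537,   439, 76422], dtype=int32), array([416.5, 304.1]), array([[  9.8, -34. ]]))
scene (array([  103,    41,   537,   439, 76422], dtype=int32), array([416.5, 304.1]), array([[  9.8, -34. ]]))
scene (array([362, 257,  17,  13, 166], dtype=int32), array([369.8, 263.3]), array([[ -2.5, 136.6]]))
scene (array([  103,    41,   537,   439, 76422], dtype=int32), array([416.5, 304.1]), array([[  9.8, -34. ]]))
top (array([377, 185,  17,  14, 191], dtype=int32), array([384.9, 191.6]), array([[ 7.6, 38.9]]))
top (array([361, 193,  15,  15, 181], dtype=int32), array([368. , 199.7]), array([[-0.6, 88.5]]))
top (array([341, 198,  16,  15, 185], dtype=int32), array([348.7, 205.2]), array([[ -0.3, 141.8]]))
top (array([ 286,  139,  248,  147, 8150], dtype=int32), array([398.7, 198.6]), array([[-21.4,  10.2]]))
```

```bash
cat > tilt.py <<'E'
from h import *
from scipy.optimize import least_squares
np.set_printoptions(suppress=True,precision=3)
sc=dict(A=(180,213),B=(229,263),C=(286,303));tp=dict(A=(557,185),B=(619,167),C=(676,140))
I={n:cv2.GaussianBlur(cv2.cvtColor(r.grab_frame(n),7).astype(np.float32),(0,0),.7) for n in("scene","top")}
th=np.linspace(0,2*np.pi,37)[:-1]
def ring(P,R):
    X,tx,ty=P[:3],P[3],P[4]
    a=np.array([1,0,-tx]);b=np.array([0,1,-ty]);n=np.array([tx,ty,1])/np.sqrt(1+tx*tx+ty*ty)
    a/=np.linalg.norm(a);b=np.cross(n,a);return X+R*(np.cos(th)[:,None]*a+np.sin(th)[:,None]*b)
def samp(n,uv): return cv2.remap(I[n],uv[:,0].astype(np.float32)[None],uv[:,1].astype(np.float32)[None],cv2.INTER_CUBIC)[0]
def score(q,R,off):
    s=0
    for n in I:
        i=np.median(samp(n,p(n,ring(q,R*.9))+off[n])); 
        s+=(np.minimum(samp(n,p(n,ring(q,R*.93))+off[n])-samp(n,p(n,ring(q,R*1.07))+off[n]),60)).mean()
    return -s
from scipy.optimize import minimize
def fit(k,R,off,x0):
    best=None
    for t in((0,0),(.15,0),(0,-.15),(-.15,0),(0,.15)):
        f=minimize(lambda v:score(v*[1,1,1,.02,.02],R,off),np.r_[x0,np.array(t)/.02],method="Nelder-Mead",options=dict(maxiter=1500,initial_simplex=None))
        if best is None or f.fun<best.fun: best=f
    v=best.x*[1,1,1,.02,.02];return v,best.fun
z={n:np.zeros(2) for n in I}
for k,R,d in(("A",22,44),("B",22,44),("C",24,48)):
    us=np.array(sc[k])/3.95+[325,210];ut=(np.array(tp[k])-[395,0])/3.292+[300,150]
    x0=least_squares(lambda X:np.r_[p("scene",[X])[0]-us,p("top",[X])[0]-ut],[545,-200,60]).x
    v,s=fit(k,R,z,x0);print(k,v,cad(v),s)
E
python3 tilt.py
```

```text
Traceback (most recent call last):
  File "tilt.py", line 29, in <module>
    v,s=fit(k,R,z,x0);print(k,v,cad(v),s)
        ~~~^^^^^^^^^^
  File "tilt.py", line 22, in fit
    f=minimize(lambda v:score(v*[1,1,1,.02,.02],R,off),np.r_[x0,np.array(t)/.02],method="Nelder-Mead",options=dict(maxiter=1500,initial_simplex=None))
  File "tilt.py", line 22, in <lambda>
    f=minimize(lambda v:score(v*[1,1,1,.02,.02],R,off),np.r_[x0,np.array(t)/.02],method="Nelder-Mead",options=dict(maxiter=1500,initial_simplex=None))
                        ~~~~~^^^^^^^^^^^^^^^^^^^^^^^^^
  File "tilt.py", line 15, in score
    i=np.median(samp(n,p(n,ring(q,R*.9))+off[n]));
                       ~^^^^^^^^^^^^^^^^
  File "h.py", line 11, in p
    K,d,rv,t=cam(n);return cv2.projectPoints(np.array(X,float).reshape(-1,1,3),rv,t,K,d)[0].reshape(-1,2)
             ~~~^^^
  File "h.py", line 4, in cam
    c=r.get_calibration(n);K=np.array([[c['fx'],0,c['cx']],[0,c['fy'],c['cy']],[0,0,1]]);return K,np.array(c['dist_coeffs']),np.array(c['rvec']),np.array(c['tvec'])
ValueError: time passes only in moves, steps and waits
```

```bash
sed -i '1i import functools' h.py; sed -i 's/^def cam(n):/@functools.lru_cache\ndef cam(n):/' h.py; sed -i 's/^        i=np.median.*$//' tilt.py; time python3 tilt.py; python3 -c "
from h import *
print(r.sense()['clock'])"
```

```text
A [ 551.841 -147.73    53.409   -0.       0.   ] [[  1.659 141.069]] -71.59456634521484
B [ 548.828 -201.092   53.447   -0.       0.   ] [[ 1.557 87.623]] -73.90328216552734
C [ 553.345 -250.874   56.251    0.156   -0.   ] [[ 8.779 38.161]] -63.84833526611328
40.8
real	0m2.545s
user	0m1.620s
sys	0m0.093s
```

C leans about 0.16 rad towards the far wall and did not settle flat. I'll regrip it so the parallel pads straighten it, lift it and set it down again.

Emit:
carry_out([
  {"dp":[-292,83,0],"yaw":0},
  {"dp":[-292,83,0],"yaw":0},
  {"dp":[-292,83,0],"yaw":0},
  {"dp":[-292,83,0],"yaw":0},
  {"dp":[-292,83,0],"yaw":0},
  {"dp":[-292,83,0],"yaw":0},
  {"dp":[-292,83,60],"yaw":0},
  {"dp":[-292,83,110],"yaw":0},
  {"dp":[-292,83,145],"yaw":0},
  {"dp":[-292,83,150],"yaw":0},
  {"dp":[-292,83,150],"yaw":0},
], fingers=1)

```text
clock: 42.18
eef_pos: [547.2, -254.8, 46.8]
tcp_rot: [3.142, -0.0, 1.516]
contact_force: [-1.0, 0.1, -0.1]
opening: 1.004
grasp_force: 0.0
```

Emit:
carry_out([
  {"dp":[0,0,0],"yaw":0},
  {"dp":[0,0,0],"yaw":0},
  {"dp":[0,0,0],"yaw":0},
  {"dp":[0,0,0],"yaw":0},
  {"dp":[0,0,0],"yaw":0},
], fingers=-1, grip_force=25)

```text
clock: 42.8
eef_pos: [548.0, -255.0, 47.9]
tcp_rot: [3.139, 0.001, 1.516]
contact_force: [-1.2, 0.1, 6.5]
opening: 0.582
grasp_force: 24.3
```

Emit:
carry_out([
  {"dp":[0,0,-15],"yaw":0},
  {"dp":[0,0,-30],"yaw":0},
  {"dp":[0,0,-30],"yaw":0},
  {"dp":[0,0,-30],"yaw":0},
  {"dp":[0,0,-30],"yaw":0},
], grip_force=45)

```text
clock: 43.42
eef_pos: [546.7, -254.4, 75.8]
tcp_rot: [-3.141, -0.0, 1.516]
contact_force: [0.4, 0.1, -0.5]
opening: 0.572
grasp_force: 45.3
```

```bash
python3 - <<'E'
from h import *
s=r.sense();e=s['eef_pos'];print(s['clock'],e,cad(e),s['opening'],s['grasp_force'],s['contact_force'])
I=cv2.cvtColor(r.grab_frame("scene"),7)
# vertical brightness profile below the tin: look for the tin's lower edge along its axis vs prediction
for z in (44,34,24,18,14): print(z,p("scene",[[e[0],e[1],z]]))
a=cv2.imread("pics/scene0.png",0)
b0=p("scene",wd([(0,20,14),(-20,20,14),(-20,60,14),(20,20,14),(-26,36,14),(-10,36,14)])).round().astype(int)
for q in b0: print(q,a[q[1]-1:q[1]+2,q[0]-1:q[0]+2].mean(),I[q[1]-1:q[1]+2,q[0]-1:q[0]+2].mean())
E
```

```text
43.425 [ 546.667858   -254.41429558   75.75489293] [[ 2.30491834 34.26213125]] 0.5721890478952704 45.30400425195694 [ 0.36829414  0.10185907 -0.46952167]
44 [[395.60601356 291.38972078]]
34 [[395.23172502 293.77401673]]
24 [[394.86162909 296.12899131]]
18 [[394.64155727 297.52811084]]
14 [[394.49566167 298.45514596]]
[397 303] 119.44444444444444 86.0
[391 306] 126.0 89.0
[382 296] 125.88888888888889 109.55555555555556
[403 299] 122.77777777777777 102.11111111111111
[386 303] 127.0 89.22222222222223
[390 300] 122.44444444444444 79.55555555555556
```

C is still slightly crooked in the grip. I'll stand it on open worktop, let it settle flat, and regrip it cleanly.

Emit:
carry_out([
  {"dp":[0,0,-50],"yaw":0},
  {"dp":[0,0,-50],"yaw":0},
  {"dp":[8,-107,-50],"yaw":0},
  {"dp":[8,-107,-50],"yaw":0},
  {"dp":[8,-107,-50],"yaw":0},
  {"dp":[8,-107,0],"yaw":0},
  {"dp":[8,-107,25],"yaw":0},
  {"dp":[8,-107,35],"yaw":0},
  {"dp":[8,-107,38],"yaw":0},
  {"dp":[8,-107,38],"yaw":0},
])

```text
clock: 44.72
eef_pos: [441.3, -241.0, 38.7]
tcp_rot: [3.141, 0.0, 1.516]
contact_force: [-0.7, 0.0, -1.2]
opening: 0.574
grasp_force: 45.9
```

Emit:
carry_out([
  {"dp":[0,0,2],"yaw":0},
  {"dp":[0,0,4],"yaw":0},
  {"dp":[0,0,4],"yaw":0},
])

```text
clock: 45.1
eef_pos: [440.8, -240.9, 34.4]
tcp_rot: [3.141, 0.0, 1.516]
contact_force: [1.0, 0.0, -0.1]
opening: 0.576
grasp_force: 45.9
```

Emit:
carry_out([
  {"dp":[0,0,2],"yaw":0},
  {"dp":[0,0,3],"yaw":0},
  {"dp":[0,0,3],"yaw":0},
])

```text
clock: 45.48
eef_pos: [440.9, -241.4, 33.4]
tcp_rot: [3.141, 0.001, 1.516]
contact_force: [-8.9, 1.2, 32.0]
opening: 0.568
grasp_force: 47.9
```

Emit:
carry_out([
  {"dp":[0,0,-1],"yaw":0},
  {"dp":[0,0,-1],"yaw":0},
  {"dp":[0,0,-1],"yaw":0},
  {"dp":[0,0,-60],"yaw":0},
  {"dp":[0,0,-110],"yaw":0},
  {"dp":[150,60,-110],"yaw":0},
  {"dp":[150,60,-110],"yaw":0},
  {"dp":[150,60,-110],"yaw":0},
  {"dp":[150,60,-110],"yaw":0},
], fingers=1)

```text
clock: 46.6
eef_pos: [509.5, -92.3, 141.0]
tcp_rot: [3.142, -0.0, 1.52]
contact_force: [-0.5, -1.2, 0.0]
opening: 1.004
grasp_force: 0.0
```

```bash
python3 - <<'E'
src=open("tilt.py").read().split("z={n:")[0]
exec(src)
z={n:np.zeros(2) for n in I}
from itertools import product
def fit1(names,R,x0):
    global I
    J=I; I={n:J[n] for n in names}; out=[]
    for tx,ty in product((-.3,-.15,0,.15,.3),repeat=2):
        best=None
        for dz in (0,) if len(names)==1 else (-6,-3,0,3):
            f=minimize(lambda v:score(np.r_[v[0],v[1],x0[2]+dz if len(names)==1 else v[2],tx,ty],R,z),np.r_[x0[0],x0[1],x0[2]+dz],method="Nelder-Mead",options=dict(initial_simplex=np.r_[x0[0],x0[1],x0[2]+dz]+np.vstack([np.zeros(3),5*np.eye(3)])))
            if best is None or f.fun<best.fun:best=f
        out.append((best.fun,tx,ty,best.x))
    I=J;out.sort(key=lambda o:o[0]);return out[:3]
print(r.sense()['clock'])
for nm,R,X in(("B",22,(546,-203,60)),("C",24,(441,-241,46))):
    for o in fit1(["scene"],R,X): print(nm,o)
E
```

```text
46.7
B (np.float64(-41.52517318725586), 0, 0, array([ 545.191, -204.709,   60.647]))
B (np.float64(-40.51780700683594), 0.15, 0, array([ 544.824, -204.746,   62.015]))
B (np.float64(-39.15620803833008), 0, 0.15, array([ 544.96 , -204.813,   61.123]))
C (np.float64(-31.500295639038086), 0, 0, array([ 434.557, -239.887,   50.491]))
C (np.float64(-30.96596908569336), -0.15, 0.15, array([ 435.309, -240.401,   47.67 ]))
C (np.float64(-30.648441314697266), -0.15, 0, array([ 436.022, -239.399,   48.433]))
```

Emit:
carry_out([
  {"dp":[-150,-65,0],"yaw":0},
  {"dp":[-150,-65,0],"yaw":0},
  {"dp":[-150,-65,0],"yaw":0},
  {"dp":[-150,-65,0],"yaw":0},
  {"dp":[-150,-65,60],"yaw":0},
  {"dp":[-150,-65,110],"yaw":0},
  {"dp":[-150,-65,117],"yaw":0},
  {"dp":[-150,-65,117],"yaw":0},
])

```text
clock: 47.7
eef_pos: [435.8, -240.6, 24.7]
tcp_rot: [-3.141, -0.0, 1.516]
contact_force: [-0.1, -0.4, 0.4]
opening: 0.999
grasp_force: 0.0
```

Emit:
carry_out([
  {"dp":[0,0,0],"yaw":0},
  {"dp":[0,0,0],"yaw":0},
  {"dp":[0,0,0],"yaw":0},
  {"dp":[0,0,0],"yaw":0},
  {"dp":[0,0,0],"yaw":0},
], fingers=-1, grip_force=30)

```text
clock: 48.32
eef_pos: [436.5, -240.9, 25.8]
tcp_rot: [3.14, 0.001, 1.516]
contact_force: [-1.5, 0.4, 10.2]
opening: 0.55
grasp_force: 29.3
```

Emit:
carry_out([
  {"dp":[0,0,-60],"yaw":0},
  {"dp":[0,0,-100],"yaw":0},
  {"dp":[0,0,-100],"yaw":0},
  {"dp":[0,0,-100],"yaw":0},
])

```text
clock: 48.82
eef_pos: [435.4, -240.3, 124.3]
tcp_rot: [3.141, 0.0, 1.516]
contact_force: [0.1, 0.7, -1.5]
opening: 0.547
grasp_force: 32.3
```

Emit:
carry_out([
  {"dp":[-5,110,0],"yaw":0},
  {"dp":[-5,110,0],"yaw":0},
  {"dp":[-5,110,0],"yaw":0},
  {"dp":[-5,110,0],"yaw":0},
  {"dp":[-5,110,20],"yaw":0},
  {"dp":[-5,110,40],"yaw":0},
  {"dp":[-5,110,40],"yaw":0},
])

```text
clock: 49.7
eef_pos: [542.6, -250.8, 82.5]
tcp_rot: [-3.137, -0.002, 1.516]
contact_force: [0.5, 0.4, -1.2]
opening: 0.546
grasp_force: 32.4
```

Emit:
carry_out([
  {"dp":[0,0,7],"yaw":0},
  {"dp":[0,0,14],"yaw":0},
  {"dp":[0,0,20],"yaw":0},
  {"dp":[0,0,20],"yaw":0},
])

```text
clock: 50.2
eef_pos: [544.9, -251.4, 63.8]
tcp_rot: [-3.141, -0.0, 1.516]
contact_force: [-0.5, 0.3, -0.8]
opening: 0.557
grasp_force: 32.4
```

Emit:
carry_out([
  {"dp":[0,0,6],"yaw":0},
  {"dp":[0,0,12],"yaw":0},
  {"dp":[0,0,16],"yaw":0},
  {"dp":[0,0,16],"yaw":0},
])

```text
clock: 50.7
eef_pos: [544.9, -251.4, 47.8]
tcp_rot: [-3.141, -0.0, 1.516]
contact_force: [-0.7, -1.1, -1.0]
opening: 0.553
grasp_force: 32.4
```

Emit:
carry_out([
  {"dp":[0,0,3],"yaw":0},
  {"dp":[0,0,6],"yaw":0},
  {"dp":[0,0,8],"yaw":0},
  {"dp":[0,0,8],"yaw":0},
])

```text
clock: 51.2
eef_pos: [545.2, -251.5, 40.1]
tcp_rot: [-3.141, -0.0, 1.516]
contact_force: [-0.0, -0.6, 0.5]
opening: 0.549
grasp_force: 32.2
```

C is down flat at the expected height. I'll release it, check uprightness numerically and move to the lever's far side.

Emit:
carry_out([
  {"dp":[0,0,0],"yaw":0},
  {"dp":[0,0,0],"yaw":0},
  {"dp":[0,0,0],"yaw":0},
  {"dp":[0,0,-40],"yaw":0},
  {"dp":[0,0,-100],"yaw":0},
  {"dp":[0,0,-130],"yaw":0},
], fingers=0.6)

```text
clock: 51.95
eef_pos: [546.3, -252.0, 173.5]
tcp_rot: [3.138, 0.001, 1.516]
contact_force: [-0.2, 0.4, -0.1]
opening: 0.797
grasp_force: 0.0
```

Emit:
carry_out([
  {"dp":[358,-87,0],"yaw":0},
  {"dp":[358,-87,0],"yaw":0},
  {"dp":[358,-87,0],"yaw":0},
  {"dp":[358,-87,0],"yaw":0},
  {"dp":[358,-87,0],"yaw":0},
  {"dp":[358,-87,0],"yaw":0},
  {"dp":[358,-87,0],"yaw":0},
  {"dp":[358,-87,0],"yaw":0},
], fingers=-1)

```text
clock: 52.95
eef_pos: [477.9, 110.7, 170.3]
tcp_rot: [3.141, 0.0, 1.517]
contact_force: [0.0, 0.2, 0.2]
opening: 0.002
grasp_force: 0.0
```

```bash
cat > up.py <<'E'
exec(open("tilt.py").read().split("z={n:")[0])
z={n:np.zeros(2) for n in I}
I={"scene":I["scene"]}
print(r.sense()['clock'],r.sense()['eef_pos'])
for nm,R,y in(("E",27,197),("A",22,138),("B",22,86),("C",24,36)):
    x0=wd([(0,y,60)])[0];o=[]
    for tx in(-.15,0,.15):
        for ty in(-.15,0,.15):
            f=minimize(lambda v:score(np.r_[v,60,tx,ty],R,z),x0[:2],method="Nelder-Mead",options=dict(initial_simplex=x0[:2]+np.array([[0,0],[6,0],[0,6.]])))
            o.append((round(f.fun,1),tx,ty,cad(f.x)[0]))
    o.sort(key=lambda k:k[0]);print(nm,o[:2])
E
python3 up.py
```

```text
53.05 [478.039 109.747 170.224]
E [(np.float64(-41.9), 0, 0, array([ -0.766, 195.944])), (np.float64(-41.1), 0.15, 0, array([ -2.467, 195.516]))]
A [(np.float64(-37.2), 0, 0, array([ -1.921, 136.845])), (np.float64(-36.6), 0.15, 0, array([ -2.411, 136.525]))]
B [(np.float64(-40.0), 0, 0, array([-2.797, 84.108])), (np.float64(-39.4), 0.15, 0, array([-2.637, 83.922]))]
C [(np.float64(-39.4), 0, 0, array([ 2.976, 27.212])), (np.float64(-39.2), 0.15, 0, array([ 2.489, 26.761]))]
```

```bash
python3 - <<'E'
exec(open("tilt.py").read().split("z={n:")[0])
z={n:np.zeros(2) for n in I}
for nm,R,y in(("A",22,138),("B",22,86),("C",24,30)):
    x0=np.r_[cv2.reduce(wd([(0,y,56)]),0,cv2.REDUCE_AVG)[0]];o=[]
    for tx in(-.2,-.1,0,.1,.2):
        for ty in(-.2,-.1,0,.1,.2):
            f=min((minimize(lambda v:score(np.r_[v,tx,ty],R,z),x0+[0,0,d],method="Nelder-Mead",options=dict(initial_simplex=x0+[0,0,d]+np.vstack([np.zeros(3),6*np.eye(3)]))) for d in(-4,4)),key=lambda f:f.fun)
            o.append((round(f.fun,1),tx,ty,cad(f.x)[0],f.x[2]))
    o.sort(key=lambda k:k[0]);print(nm,*o[:3],sep="\n ")
E
```

```text
A
 (np.float64(-71.6), 0, 0, array([  1.621, 141.155]), np.float64(53.56116198807288))
 (np.float64(-71.5), 0.1, 0, array([  1.811, 141.097]), np.float64(52.896306833359645))
 (np.float64(-70.8), 0.1, -0.1, array([  1.799, 141.157]), np.float64(53.29220193200522))
B
 (np.float64(-74.1), 0, 0, array([ 1.24 , 88.073]), np.float64(53.22210061628077))
 (np.float64(-73.6), 0.1, 0, array([ 1.037, 88.043]), np.float64(53.1757100449865))
 (np.float64(-73.1), 0, 0.1, array([ 0.977, 87.97 ]), np.float64(53.39416375410919))
C
 (np.float64(-77.7), 0.1, -0.1, array([ 6.362, 30.685]), np.float64(53.917593878801824))
 (np.float64(-77.6), 0.1, 0, array([ 6.347, 30.755]), np.float64(53.592073100796966))
 (np.float64(-76.0), 0, 0, array([ 6.329, 30.773]), np.float64(53.435356834274344))
```

All the tins now share the same lid height, so C stands flat. Next the lever: descend on its far side and push it back.

Emit:
carry_out([
  {"dp":[0,0,50],"yaw":0},
  {"dp":[0,0,65],"yaw":0},
  {"dp":[0,0,65],"yaw":0},
  {"dp":[-10,0,65],"yaw":0},
  {"dp":[-15,0,65],"yaw":0},
  {"dp":[-20,0,65],"yaw":0},
  {"dp":[-25,0,65],"yaw":0},
  {"dp":[-30,0,65],"yaw":0},
  {"dp":[-34,0,65],"yaw":0},
  {"dp":[-38,0,65],"yaw":0},
  {"dp":[-38,0,65],"yaw":0},
])

```text
clock: 54.52
eef_pos: [475.7, 72.5, 105.2]
tcp_rot: [-3.141, 0.0, 1.516]
contact_force: [0.6, 0.5, 0.5]
opening: 0.003
grasp_force: 0.0
```

Emit:
carry_out([
  {"dp":[-4,0,0],"yaw":0},
  {"dp":[-7,0,0],"yaw":0},
  {"dp":[-10,0,0],"yaw":0},
  {"dp":[-10,0,0],"yaw":0},
])

```text
clock: 55.02
eef_pos: [475.2, 62.6, 105.2]
tcp_rot: [-3.142, 0.0, 1.516]
contact_force: [0.7, -0.7, 0.1]
opening: 0.001
grasp_force: 0.2
```

Emit:
carry_out([
  {"dp":[-2,0,0],"yaw":0},
  {"dp":[-4,0,0],"yaw":0},
  {"dp":[-4,0,0],"yaw":0},
])

```text
clock: 55.4
eef_pos: [475.0, 58.6, 105.2]
tcp_rot: [-3.142, 0.0, 1.516]
contact_force: [-0.3, 1.0, 0.0]
opening: -0.001
grasp_force: 0.2
```

Emit:
carry_out([
  {"dp":[-2,0,0],"yaw":0},
  {"dp":[-3,0,0],"yaw":0},
  {"dp":[-3,0,0],"yaw":0},
])

```text
clock: 55.78
eef_pos: [474.9, 55.7, 105.2]
tcp_rot: [3.142, 0.0, 1.516]
contact_force: [0.4, 0.6, 0.4]
opening: -0.005
grasp_force: 0.4
```

Emit:
carry_out([
  {"dp":[-2,0,0],"yaw":0},
  {"dp":[-4,0,0],"yaw":0},
  {"dp":[-4,0,0],"yaw":0},
])

```text
clock: 56.15
eef_pos: [474.6, 51.7, 105.2]
tcp_rot: [-3.142, 0.0, 1.516]
contact_force: [0.0, 1.8, 0.6]
opening: 0.002
grasp_force: 0.5
```

Emit:
carry_out([
  {"dp":[-1,0,0],"yaw":0},
  {"dp":[-3,0,0],"yaw":0},
  {"dp":[-3,0,0],"yaw":0},
])

```text
clock: 56.52
eef_pos: [474.4, 48.7, 105.2]
tcp_rot: [-3.141, 0.0, 1.516]
contact_force: [-0.7, 1.4, 0.6]
opening: -0.002
grasp_force: 0.6
```

Emit:
carry_out([
  {"dp":[10,0,0],"yaw":0},
  {"dp":[10,0,-60],"yaw":0},
  {"dp":[0,-43,-60],"yaw":0},
  {"dp":[0,-43,-60],"yaw":0},
])

```text
clock: 57.02
eef_pos: [428.8, 51.1, 165.3]
tcp_rot: [-3.14, 0.001, 1.516]
contact_force: [-0.1, -0.0, 0.6]
opening: -0.004
grasp_force: 0.0
```

Emit:
carry_out([
  {"dp":[0,0,0],"yaw":0},
  {"dp":[0,0,0],"yaw":0},
  {"dp":[0,0,0],"yaw":0},
  {"dp":[0,0,0],"yaw":0},
  {"dp":[0,0,40],"yaw":0},
  {"dp":[0,0,60],"yaw":0},
  {"dp":[0,0,60],"yaw":0},
], fingers=0.2)

```text
clock: 57.9
eef_pos: [430.5, 51.0, 104.1]
tcp_rot: [-3.138, 0.001, 1.516]
contact_force: [-0.6, 0.9, 0.1]
opening: 0.596
grasp_force: 0.0
```

Emit:
carry_out([
  {"dp":[0,0,0],"yaw":0},
  {"dp":[0,0,0],"yaw":0},
  {"dp":[0,0,0],"yaw":0},
  {"dp":[0,0,0],"yaw":0},
  {"dp":[0,0,0],"yaw":0},
], fingers=-1, grip_force=25)

```text
clock: 58.52
eef_pos: [432.8, 51.3, 106.1]
tcp_rot: [3.139, -0.0, 1.516]
contact_force: [2.5, -1.1, 7.3]
opening: 0.205
grasp_force: 24.9
```

```bash
python3 - <<'E'
from h import *
cv2.imwrite("pics/ref.png",r.grab_frame("scene")[:,:,::-1])
print(p("scene",wd([(0,246,62),(-30,246,62),(0,282,62),(-30,282,62),(-30,246,20)])))
E
```

```text
[[346.17318774 238.00083815]
 [337.32751135 242.51999375]
 [338.63605516 230.47266928]
 [329.86265117 234.85663685]
 [337.26753264 252.81261887]]
```

Emit:
carry_out([
  {"dp":[20,1,0],"yaw":0},
  {"dp":[39,4,0],"yaw":0},
  {"dp":[58,10,0],"yaw":0},
  {"dp":[75,19,0],"yaw":0},
  {"dp":[91,31,0],"yaw":0},
  {"dp":[105,44,0],"yaw":0},
  {"dp":[116,60,0],"yaw":0},
  {"dp":[120,65,0],"yaw":0},
  {"dp":[120,65,0],"yaw":0},
])

```text
clock: 59.7
eef_pos: [500.8, 170.9, 105.2]
tcp_rot: [-3.137, -0.005, 1.515]
contact_force: [-11.1, 23.6, 5.3]
opening: 0.201
grasp_force: 25.5
```

Emit:
carry_out([
  {"dp":[-11,-16,0],"yaw":0},
  {"dp":[-24,-30,0],"yaw":0},
  {"dp":[-39,-43,0],"yaw":0},
  {"dp":[-56,-52,0],"yaw":0},
  {"dp":[-74,-60,0],"yaw":0},
  {"dp":[-93,-64,0],"yaw":0},
  {"dp":[-113,-65,0],"yaw":0},
  {"dp":[-132,-64,0],"yaw":0},
  {"dp":[-132,-64,0],"yaw":0},
  {"dp":[-132,-64,0],"yaw":0},
])

```text
clock: 60.95
eef_pos: [432.8, 39.1, 105.3]
tcp_rot: [3.14, -0.001, 1.515]
contact_force: [5.1, 2.1, -5.3]
opening: 0.203
grasp_force: 25.1
```

```bash
cat > trk.py <<'E'
from h import *
s=r.sense();k=cad(s['eef_pos'],HUB)[0];print(s['clock'],"h",-np.arctan2(k[1],-k[0]),np.hypot(*k),s['contact_force'])
a=cv2.cvtColor(cv2.imread("pics/ref.png"),6).astype(np.float32);b=cv2.cvtColor(r.grab_frame("scene"),7).astype(np.float32)
def sub(m,l):
    x,y=l;f=lambda c,d,e:0 if 2*d-c-e==0 else .5*(e-c)/(2*d-c-e)
    if not(0<x<m.shape[1]-1 and 0<y<m.shape[0]-1):return np.array([x,y],float)
    return np.array([x+f(m[y,x-1],m[y,x],m[y,x+1]),y+f(m[y-1,x],m[y,x],m[y+1,x])])
# lane direction px per mm at height 60
for nm,yy,L in(("pad",246,[(-28,246,62),(-20,246,30),(5,246,62)]),("board",282,[(-28,282,62),(25,282,62),(-28,282,45)])):
    q=p("scene",wd(L));x0,y0=np.floor(q.min(0)-2).astype(int);x1,y1=np.ceil(q.max(0)+2).astype(int)
    t=a[y0:y1,x0:x1];S=b[y0-6:y1+45,x0-6:x1+45]
    m=cv2.matchTemplate(S,t,cv2.TM_CCOEFF_NORMED);_,v,_,l=cv2.minMaxLoc(m);d=sub(m,l)-6
    e=p("scene",wd([(-5,yy,60),(-5,yy-50,60)]));dirv=e[1]-e[0]
    c=(np.array([x0+x1,y0+y1])/2);w0,w1=cad(w("scene",[c],60))[0],cad(w("scene",[c+d],60))[0]
    print(nm,round(v,3),d,"moved mm",w0-w1)
E
python3 trk.py
```

```text
60.95 h 0.1469438018949114 128.75040443005867 [ 5.09447694  2.11084786 -5.26883613]
pad 0.717 [1.2790036  0.08372974] moved mm [-2.68815468  2.27599436]
board 0.639 [4.550663  4.7246046] moved mm [ 0.34911073 22.33881825]
```

Emit:
carry_out([
  {"dp":[-19,4,0],"yaw":0},
  {"dp":[-37,11,0],"yaw":0},
  {"dp":[-54,21,0],"yaw":0},
  {"dp":[-54,21,0],"yaw":0},
  {"dp":[-54,21,0],"yaw":0},
])

```text
clock: 61.62
eef_pos: [452.8, -15.1, 105.5]
tcp_rot: [3.136, -0.002, 1.515]
contact_force: [12.3, 9.3, -12.9]
opening: 0.204
grasp_force: 25.6
```

```bash
python3 trk.py
```

```text
61.625 h 0.6031318625806932 126.7601525601191 [ 12.32230313   9.31133398 -12.86142135]
pad 0.714 [4.024767  1.9770002] moved mm [-4.65626242 12.37688854]
board 0.628 [7.5190973 6.842228 ] moved mm [-1.59904785 33.68857026]
```

Emit:
carry_out([
  {"dp":[17,-10,0],"yaw":0},
  {"dp":[35,-17,0],"yaw":0},
  {"dp":[54,-21,0],"yaw":0},
  {"dp":[73,-22,0],"yaw":0},
  {"dp":[93,-21,0],"yaw":0},
  {"dp":[112,-17,0],"yaw":0},
  {"dp":[130,-10,0],"yaw":0},
  {"dp":[147,0,0],"yaw":0},
  {"dp":[162,12,0],"yaw":0},
  {"dp":[173,25,0],"yaw":0},
  {"dp":[173,25,0],"yaw":0},
])

```text
clock: 63.05
eef_pos: [482.2, 158.7, 105.2]
tcp_rot: [-3.136, -0.004, 1.515]
contact_force: [-14.9, 18.8, 11.0]
opening: 0.204
grasp_force: 27.9
```

```bash
python3 trk.py
```

```text
63.05 h -0.8842258584719083 133.42784797277528 [-14.94354154  18.80042306  11.03893725]
pad 0.714 [4.0313807 1.9768043] moved mm [-4.67149559 12.38669128]
board 0.627 [7.5180845 6.842593 ] moved mm [-1.59593219 33.68809429]
```

```bash
cat > e.py <<'E'
exec(open("trk.py").read())
exec(open("tilt.py").read().split("z={n:")[0].replace('("scene","top")','("scene",)'))
z={"scene":np.zeros(2)}
M=(w0-w1)[1]
for nm,R,g in(("E",27,(197,190,180,172,165,160)),("A",22,(138,130,120,112)),("B",22,(86,78,70)),("C",24,(32,26,22))):
    b=None
    for y in g:
        x0=wd([(0,y,60)])[0]
        f=minimize(lambda v:score(np.r_[v,60,0,0],R,z),x0[:2],method="Nelder-Mead",options=dict(initial_simplex=x0[:2]+np.array([[0,0],[5,0],[0,5.]])))
        if b is None or f.fun<b.fun:b=f
    c=cad(b.x)[0];print(nm,c,round(b.fun,1))
    if nm=="E":print("  gap idx: 240-M-(yE+27) =",240-M-c[1]-27)
E
python3 e.py
```

```text
63.1 h -0.8814591047508654 133.3967879644207 [-14.87641631  19.90980109  10.3755827 ]
pad 0.714 [4.028347 1.975668] moved mm [-4.66721789 12.37847362]
board 0.628 [7.5164547 6.8441925] moved mm [-1.58863668 33.69047109]
E [ -1.65  182.923] -41.4
  gap idx: 240-M-(yE+27) = -3.61386643255679
A [ -2.046 132.85 ] -32.5
B [-2.804 83.972] -39.9
C [ 3.044 27.169] -39.4
```

Emit:
carry_out([
  {"dp":[-6,-13,0],"yaw":0},
  {"dp":[-21,-25,0],"yaw":0},
  {"dp":[-38,-35,0],"yaw":0},
  {"dp":[-56,-42,0],"yaw":0},
  {"dp":[-75,-46,0],"yaw":0},
  {"dp":[-81,-47,0],"yaw":0},
  {"dp":[-81,-47,0],"yaw":0},
  {"dp":[-81,-47,0],"yaw":0},
])

```text
clock: 64.2
eef_pos: [433.1, 76.8, 105.3]
tcp_rot: [3.141, 0.0, 1.516]
contact_force: [3.7, 1.5, -1.8]
opening: 0.206
grasp_force: 26.5
```

```bash
python3 e.py
```

```text
64.2 h -0.14443354805281475 130.4924381032789 [ 3.70489694  1.50136806 -1.7680172 ]
pad 0.701 [6.4366245 5.4105005] moved mm [-2.48178464 26.49199649]
board 0.735 [10.047577  9.710601] moved mm [-0.85490437 46.54701978]
E [ -0.998 170.814] -42.3
  gap idx: 240-M-(yE+27) = -4.361172904484334
A [ -1.88  120.793] -30.3
B [-2.634 76.778] -34.9
C [ 3.099 26.992] -40.0
```

Emit:
carry_out([
  {"dp":[-13,-1,0],"yaw":0},
  {"dp":[-26,0,0],"yaw":0},
  {"dp":[-26,0,0],"yaw":0},
  {"dp":[-26,0,0],"yaw":0},
])

```text
clock: 64.8
eef_pos: [431.7, 51.4, 105.3]
tcp_rot: [3.141, -0.0, 1.516]
contact_force: [3.9, 1.5, -0.0]
opening: 0.203
grasp_force: 26.6
```

```bash
python3 e.py
```

```text
64.8 h 0.05135468996570088 129.33399738652298 [ 3.94493021  1.50872358 -0.04902697]
pad 0.699 [7.5531073 5.6184607] moved mm [-4.50707839 28.85499389]
board 0.751 [11.116478 10.68228 ] moved mm [-1.08182503 51.20431349]
E [ -0.944 166.308] -43.6
  gap idx: 240-M-(yE+27) = -4.512066521730986
A [ -1.673 116.179] -30.2
B [-2.883 72.483] -32.6
C [ 3.046 26.683] -36.2
```

Emit:
carry_out([
  {"dp":[-7,1,0],"yaw":0},
  {"dp":[-13,2,0],"yaw":0},
  {"dp":[-13,2,0],"yaw":0},
  {"dp":[-13,2,0],"yaw":0},
])

```text
clock: 65.4
eef_pos: [432.9, 38.4, 105.3]
tcp_rot: [3.142, -0.0, 1.516]
contact_force: [3.2, 3.7, 0.6]
opening: 0.203
grasp_force: 26.7
```

```bash
python3 e.py
```

```text
65.4 h 0.15285832086209486 128.74884628983403 [3.19445928 3.72186627 0.62197668]
pad 0.73 [7.2003403 6.768379 ] moved mm [-1.20873031 31.72553505]
board 0.7 [11.60397  10.724985] moved mm [-2.08085361 52.10351896]
E [ -0.944 166.308] -43.4
  gap idx: 240-M-(yE+27) = -5.411271997422233
A [ -1.692 116.288] -30.2
B [-2.885 72.479] -32.6
C [ 3.102 26.754] -36.2
```

```bash
cat > bt.py <<'E'
from h import *
s=r.sense();k=cad(s['eef_pos'],HUB)[0];k[1]-=5;print(s['clock'],"h",-np.arctan2(k[1],-k[0]))
a=cv2.cvtColor(cv2.imread("pics/ref.png"),6).astype(np.float32);b=cv2.cvtColor(r.grab_frame("scene"),7).astype(np.float32);cv2.imwrite(f"pics/raw{int(s['clock']*10)}.png",b)
def S(im,xs,ys,z):
    X,Y=np.meshgrid(xs,ys);u=p("scene",wd(np.c_[X.ravel(),Y.ravel(),np.full(X.size,z)])).astype(np.float32)
    return cv2.remap(im,u[:,0].reshape(X.shape),u[:,1].reshape(X.shape),cv2.INTER_CUBIC)
def best(z,xs,ys,lo,hi):
    t=S(a,xs,ys,z);t=t-t.mean(0);o=[]
    Ms=np.arange(lo,hi,.25)
    for M in Ms:
        q=S(b,xs,ys-M,z);q=q-q.mean(0);o.append((t*q).sum()/np.sqrt((t*t).sum()*(q*q).sum()))
    i=int(np.argmax(o));return Ms[i],round(float(o[i]),3)
for z in(60,):
    print("board",[best(z,np.arange(-26+d,-26+d+18,1.),np.arange(y0,y1,.5),35,75) for d in(0,17,34) for y0,y1 in((268,295),(272,300))])
    print("pad",[best(z,np.arange(-26+d,-26+d+18,1.),np.arange(y0,y1,.5),25,75) for d in(0,17,34) for y0,y1 in((238,256),(240,262))])
E
python3 bt.py
```

```text
65.5 h 0.19108878643506447
board [(np.float64(53.5), 0.85), (np.float64(53.0), 0.66), (np.float64(54.0), 0.853), (np.float64(54.0), 0.609), (np.float64(54.25), 0.768), (np.float64(74.75), 0.517)]
pad [(np.float64(48.75), 0.844), (np.float64(50.75), 0.86), (np.float64(30.0), 0.684), (np.float64(31.5), 0.703), (np.float64(49.5), 0.807), (np.float64(51.75), 0.834)][ WARN:0@1.026] global loadsave.cpp:1063 imwrite_ Unsupported depth image for selected encoder is fallbacked to CV_8U.
```

The board tracks at 53.8 mm and the pad at about 50, so roughly 4 mm is pressed and the tins have stopped. About 4 mm more is needed.

Emit:
carry_out([
  {"dp":[-7,2,0],"yaw":0},
  {"dp":[-14,4,0],"yaw":0},
  {"dp":[-20,6,0],"yaw":0},
  {"dp":[-20,6,0],"yaw":0},
  {"dp":[-20,6,0],"yaw":0},
])

```text
clock: 66.18
eef_pos: [437.5, 17.9, 105.2]
tcp_rot: [-3.141, -0.0, 1.516]
contact_force: [2.2, 3.6, 2.1]
opening: 0.204
grasp_force: 26.7
```

```bash
python3 bt.py 2>/dev/null; python3 e.py
```

```text
66.175 h 0.35285435133909454
board [(np.float64(57.5), 0.845), (np.float64(57.0), 0.618), (np.float64(57.75), 0.838), (np.float64(57.5), 0.579), (np.float64(58.0), 0.802), (np.float64(57.75), 0.484)]
pad [(np.float64(49.25), 0.631), (np.float64(51.25), 0.63), (np.float64(35.25), 0.704), (np.float64(35.75), 0.708), (np.float64(32.0), 0.666), (np.float64(34.0), 0.737)]
66.225 h 0.315829708426297 127.87801220996663 [1.96904553 3.71066266 2.04895182]
pad 0.754 [7.3587084 7.2486115] moved mm [-0.51269771 33.39599642]
board 0.562 [16.294529  8.893264] moved mm [-16.76582119  53.93041263]
E [ -1.205 165.948] -43.4
  gap idx: 240-M-(yE+27) = -6.878163825935218
A [ -5.649 168.586] -30.3
B [-2.884 72.48 ] -32.6
C [ 3.102 26.754] -36.4
```

The board is at 57.6 mm and the tins are stationary, so the pad is pressed about 7.5 mm. I'll release the knob, retreat and check.

Emit:
carry_out([
  {"dp":[0,0,0],"yaw":0},
  {"dp":[0,0,0],"yaw":0},
  {"dp":[0,0,0],"yaw":0},
  {"dp":[0,0,0],"yaw":0},
  {"dp":[0,0,-40],"yaw":0},
  {"dp":[0,0,-90],"yaw":0},
  {"dp":[0,0,-130],"yaw":0},
  {"dp":[100,-60,-130],"yaw":0},
  {"dp":[100,-60,-130],"yaw":0},
  {"dp":[100,-60,-130],"yaw":0},
], fingers=0.4)

```text
clock: 67.58
eef_pos: [381.9, 123.2, 235.5]
tcp_rot: [3.141, -0.001, 1.52]
contact_force: [-0.8, -0.9, 0.6]
opening: 0.698
grasp_force: 0.0
```

```bash
python3 bt.py 2>/dev/null; python3 e.py | grep -v pad; python3 - <<'E'
from h import *
s=r.sense();print(s['contact_force'],s['opening'])
# lever boss check: darkness at predicted tip for +0.4 / -0.4 with handle h~0.35
I=cv2.cvtColor(r.grab_frame("scene"),7)
for h in(.3,.35,.4):
    for l in(.4,-.4):
        a=np.pi+h;P=wd([(48*np.cos(a)+f*46*np.cos(a+l),340+48*np.sin(a)+f*46*np.sin(a+l),100) for f in(.5,.8,1)])
        u=(p("scene",P)+[.9,0]).round().astype(int);print(h,l,[int(I[y,x]) for x,y in u])
E
```

```text
67.575 h -0.3039773131524105
board [(np.float64(57.5), 0.845), (np.float64(57.0), 0.623), (np.float64(57.75), 0.838), (np.float64(57.5), 0.583), (np.float64(58.0), 0.802), (np.float64(57.75), 0.484)]
pad [(np.float64(49.25), 0.63), (np.float64(51.25), 0.632), (np.float64(35.25), 0.708), (np.float64(35.75), 0.71), (np.float64(32.0), 0.664), (np.float64(34.0), 0.734)]
67.625 h -0.32491979663543136 191.76770174217052 [ 0.48877813 -0.13416346  0.07394564]
board 0.564 [16.292578   8.8984995] moved mm [-16.74950777  53.94330839]
E [ -1.06  165.844] -42.6
  gap idx: 240-M-(yE+27) = -6.787733111641614
A [ -5.31  166.933] -29.4
B [-2.953 72.284] -31.8
C [ 3.235 26.66 ] -35.6
[ 0.32402451 -1.15709476  0.18443965] 0.7029443807254313
0.3 0.4 [66, 54, 53]
0.3 -0.4 [150, 153, 92]
0.35 0.4 [133, 64, 82]
0.35 -0.4 [136, 134, 118]
0.4 0.4 [134, 78, 87]
0.4 -0.4 [155, 129, 135]
```

```bash
python3 -c "
from rig import r
print(r.sign_off())"
```

```text
the job is handed in; nothing more can be done
None
```

The job is handed in: four tins stand in a single row in the caddy, the pad is pressed in about 7.5 mm by my estimate from the camera images, and the lever is left on the wind-in side; the sign-off returned no verdict.

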